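Load the treatment chamber with plates stood on edge

ROBOT

A 6-joint arm with a two-finger parallel gripper is mounted at the origin on the work surface. World frame = base frame: x ahead of the robot, y to its left, z up, the work surface at z = 0. Lengths are in m, angles in rad, forces in N, time in s.
With the tool pointing down it reaches from about 0.375 to 0.975 m from the base axis. Payload 3.8 kg.
Tool frame: the origin (TCP) lies midway between the tips of the shut fingers; the grasp point (between the pads) lies 19 mm behind it; z points along the fingers, y is the direction in which the jaws open and shut (so a half turn about z gives the same grasp; the last joint's range is limited). The gripper opens to 85 mm and grips with 20 to 120 N. Pads are 22 mm wide; open, the fingers measure 114 mm over their backs; the gripper's body (76 mm by 85 mm) begins 54 mm behind the grasp point. The pads swing forward as they close: fully open they stand 13 mm farther back than shut.
Start: joints at [1.136, 0.264, 1.604, -0, 1.274, -0.037], TCP at [0.261, 0.622, 0.231] pointing down, gripper open.
Joint ranges: [-2.63, 2.63], [-0.94, 2.18], [0.31, 2.57], [-1.31, 4.45], [0, 2.66], [-2.55, 2.55]. Speed limits (rad/s): [2.57, 2.57, 3.14, 3.14, 3.14, 3.14].

INTERFACE

Orientations are given as [roll, pitch, yaw] about the fixed x, y, z axes, in that order (R = Rz(yaw) Ry(pitch) Rx(roll)).
In Python, from station import manip gives the robot as it stands. The module is installed in compiled form; this text tells all that it offers.
- The arm moves only by the tool step_arm, never from a script. Its argument "commands" is a list of rows, each an object with "travel": the shift along the tool's x, y, z in mm, a list of three; "rot": the turn, a rotation vector about the tool's x, y, z in rad, a list of three; "hand": the closure, from 0 (fully open) to 1 (shut). A call has 1 to 12 rows; each row is the pose to reach, as a shift and turn from the pose commanded when the call began, along the tool's axes at that moment; what a row does not reach only later rows make up. A row lasts 1/8 s, in which the tool goes at most 62.5 mm and 10.7 degrees, less where a joint would pass 70% of its speed; a pose out of reach is approached as far as the arm can. A call with a gripper value outside its range is refused whole. The fingers move at their own pace and stop on an object; "newtons" is the grip in N (left out, the last holds). Time passes only in rows, so rows that repeat a pose let the fingers close. It gives the time, the measured TCP pose, the force and the opening at its end, in the units of the state.
- manip.get_obs(): the state, without advancing time (a new reading comes with each control period).
- manip.read_camera(name): name is "scene" or "top"; returns the picture (384x512x3 uint8, red, green, blue); there is no depth.
- manip.get_calibration(name): a dict with "intrinsics" (3x3 intrinsics, pixels), "extrinsics" (4x4, takes a point from camera to world coordinates). Camera axes: x right, y up, looking along -z (the intrinsics and any distortion apply to the point x, -y, -z); pixel columns grow to the right and rows downward; lengths in m; the calibration is good to about 2 mm. A picture is of the moment at which its call begins. get_calibration takes no time and is no camera call.
- manip.job_done(): hands the job in, once; it reports no verdict.
The state is a dict: "clock": time; "qpos": joint angles; "joint_vel": joint speeds; "joint_torque": joint torques, N m; "eef_pos": TCP position; "tcp_rot": TCP orientation; "contact_force": force on the tool from outside, world axes, zero at the start; "ft_torque": the same for the moment, N m; "opening": finger opening in m.
Only numpy, scipy, OpenCV 4.12 (cv2) and the standard library are available. Lean on these libraries where they do the work, as an engineer would, in place of code of your own. Each camera call takes 0.05 s, during which the arm holds its last target. There are 200 camera calls.

TASK

Load the bench chamber: slide its small thumb latch sideways so that the sprung clear hood pops open, lift out the metal dummy block and set it down in the grey tray, and stand every white ceramic plate from the rail upright on a thin edge on the chamber floor, not leaning. Then swing the hood down until the latch has snapped over it again, and finally press the start button right in. Leave the other things on the bench where they are.

Things in the scene. Friction and masses are not known exactly. Their poses are not given: they have to be found in the camera images.
- chamber: Fixed bench chamber: white base plate 30 mm high. Origin: on the table under the centre of the chamber floor; z up; its y runs along the hinge, its -x side (front, towards the robot) has the latch and the hood's tab. In this frame the dark floor lies at z = 30 mm, within a rim 8 mm high and 4 mm thick, 108 mm (x) by 172 mm (y) inside; the base reaches x -132 to +75, y -145 to +100 mm.
- hood (a joint): Clear hollow hood over the chamber, 120 (x) x 180 (y) x 62 mm high, walls 4 mm, hinged along its far (+x) lower edge; rad, 0 = shut, grows as the front edge lifts, 1.9 = fully open (leaning back past vertical). A spring opens it by itself in 1 to 2 s when the latch lets go and holds it open; pushing it shut at the tab takes about 2 N, and about 5 to 12 N at the very end to snap it past the latch.
- hood_hinge (a point): Point on the hood's hinge axis, mid length: 60 mm behind (+x of) the chamber's origin, 40 mm above the table. Its frame turns with the hood (equal to the chamber's when shut).
- hood_tab (a point): Centre of the upper face of the hood's black closing tab, a flat lip 37 (x) x 50 (y) x 6 mm on the hood's lower front edge, offset to +y; moves with the hood: from the hinge point it lies at (-138.5, 30, 6) mm in the hood's frame. When shut its upper face is 46 mm above the table.
- latch (a joint): Thumb latch in front of the hood at -y; m, 0 = engaged (its steel tongue lies over a steel pin on the hood's front edge), grows as it is slid sideways to the chamber's -y, end stop 0.014; the hood is let go at about 0.009. A spring of 2.4 to 4.1 N returns it to 0. The tongue's top is sloped: pushing the hood down shoves it aside and it snaps back over the pin.
- latch_nub (a point): Centre of the top of the latch's upright black nub, 16 (x) x 12 (y) x 26 mm tall, top 63 mm above the table; free beside it are 60 mm towards +y (up to the tab, low beside it) and more towards -y; the hood's front wall is 44 mm behind its back face.
- block: Aluminium dummy block 36 (x) x 66 (y) x 40 (z) mm, 0.28 kg, origin at its centre; at the start it lies on the chamber floor under the hood.
- tray: Fixed grey open tray, 150 (x) x 130 (y) mm, 20 mm high, walls and floor 4 to 5 mm; origin under its centre, on the table.
- rail: Fixed support rail 34 (x) x 310 (y) x 30 mm high, along its y; origin under its centre. The plates lie flat across it at the start and overhang it on both sides.
- plate1: White ceramic plate 54 x 54 x 12 mm, about 0.13 kg, origin at its centre, z through its thickness. May be absent. Standing on the chamber floor on a thin edge its centre is 57 mm above the table.
- plate2: White ceramic plate 54 x 54 x 12 mm, about 0.13 kg, origin at its centre, z through its thickness. May be absent. Standing on the chamber floor on a thin edge its centre is 57 mm above the table.
- plate3: White ceramic plate 54 x 54 x 12 mm, about 0.13 kg, origin at its centre, z through its thickness. May be absent. Standing on the chamber floor on a thin edge its centre is 57 mm above the table.
- plate4: White ceramic plate 54 x 54 x 12 mm, about 0.13 kg, origin at its centre, z through its thickness. May be absent. Standing on the chamber floor on a thin edge its centre is 57 mm above the table.
- start (a joint): Spring push button (grey, round, radius 11 mm) on the base to the -y side of the hood; m, 0 = out, 0.005 = fully in; takes 4 N.
- start_top (a point): Centre of the button's top, moves with it; it is pressed straight down.
- fitting: Bystander: brass fitting, 28 mm across, 28 mm tall; leave it.
- driver: Bystander: screwdriver, lying flat; leave it.
- spanner: Bystander: spanner, lying flat; leave it.
- vial: Bystander: small jar with a black cap, 40 mm across, 70 mm tall; leave it.
- collar: Bystander: steel collar, 48 mm across, 14 mm high; leave it.
- spool: Bystander: copper spool, 52 mm across, 36 mm tall; leave it.
- beaker: Bystander: white beaker, 60 mm across, 60 mm tall; leave it.
Not all that is in view belongs to the job. Leave any black, blue or pink look-alike of the plate4 alone.

How it is judged:
By the outcome, as a careful person would: the job done as asked, in the order asked, and still so for the second after the job is handed in, with the robot touching nothing.
Of plate1, plate2, plate3, plate4 only 3 to 4 are there at a start; the rules pass over those that are not, and their reading is None.
At some moment in a run one of block may be knocked a few centimetres aside while the robot is not near it.
Once in a run the grip may slacken for a moment while it holds something.
It also fails if it takes over 208 s, if anything falls off the work surface, if the arm or the gripper's body presses on something with over 40 N, if the wrist force passes 120 N, or if a joint passes its speed limit or range.

## Working session

There is one attempt and no reset: what is moved stays moved. The work goes in short steps, Python scripts to look and compute and a tool call to move; the robot and the scene stay as the last step left them, time stands still between calls to the robot, and variables do not carry over. Pictures are saved under pics/ and viewed, about 12 in all and at most 16, crops included, and the job is handed in when it is done.

Besides the shell and the picture viewer there is one more tool, called as a command line: name --argument value ..., lists and objects as JSON in quotes. step_arm: Moves the arm, as the interface text tells. Its arguments: {"type":"object","properties":{"commands":{"type":"array"},"newtons":{"type":"number"}},"required":["commands"]}

```bash
mkdir -p pics; ls
python3 - <<'E'
from station import manip
import cv2,numpy as np
o=manip.get_obs()
for k,v in o.items(): print(k,np.round(v,4))
for n in("scene","top"):
    im=manip.read_camera(n); cv2.imwrite(f"pics/{n}0.png",im[:,:,::-1])
    c=manip.get_calibration(n); print(n,{k:np.round(v,4).tolist() for k,v in c.items()})
a=cv2.imread("pics/scene0.png");b=cv2.imread("pics/top0.png")
cv2.imwrite("pics/s0.png",cv2.resize(a,(800,600),interpolation=cv2.INTER_CUBIC))
cv2.imwrite("pics/t0.png",cv2.resize(b,(800,600),interpolation=cv2.INTER_CUBIC))
E
```

```text
pics
clock 0.0
qpos [ 1.1361  0.2647  1.6054 -0.      1.2737 -0.0369]
joint_vel [-0.0003  0.0019  0.0001  0.0004 -0.0006  0.0001]
joint_torque [ 2.20000e-03 -5.15109e+01 -3.67318e+01  1.00000e-04  1.29000e-02
  0.00000e+00]
eef_pos [0.2612 0.6216 0.23  ]
tcp_rot [-3.1394e+00 -1.0000e-04  2.7438e+00]
contact_force [-0.7662 -0.7524  0.6851]
ft_torque [-0.0546  0.0507 -0.0008]
opening 0.0853
scene {'intrinsics': [[396.225, 0.0, 251.791], [0.0, 396.225, 190.2336], [0.0, 0.0, 1.0]], 'extrinsics': [[-0.258, -0.6911, 0.6751, 1.5129], [0.966, -0.1983, 0.1662, 0.2123], [0.019, 0.695, 0.7187, 1.1071], [0.0, 0.0, 0.0, 1.0]]}
top {'intrinsics': [[368.4778, 0.0, 254.638], [0.0, 368.4778, 191.6052], [0.0, 0.0, 1.0]], 'extrinsics': [[-0.0185, 0.9857, -0.1673, 0.3691], [-0.9996, -0.022, -0.0193, -0.0464], [-0.0227, 0.1668, 0.9857, 1.0896], [0.0, 0.0, 0.0, 1.0]]}
```

View pics/t0.png

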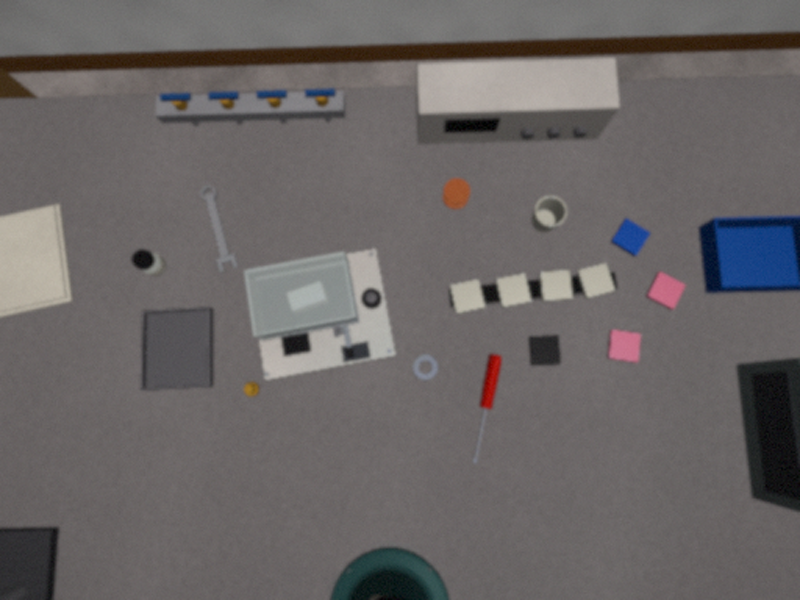

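View pics/s0.png

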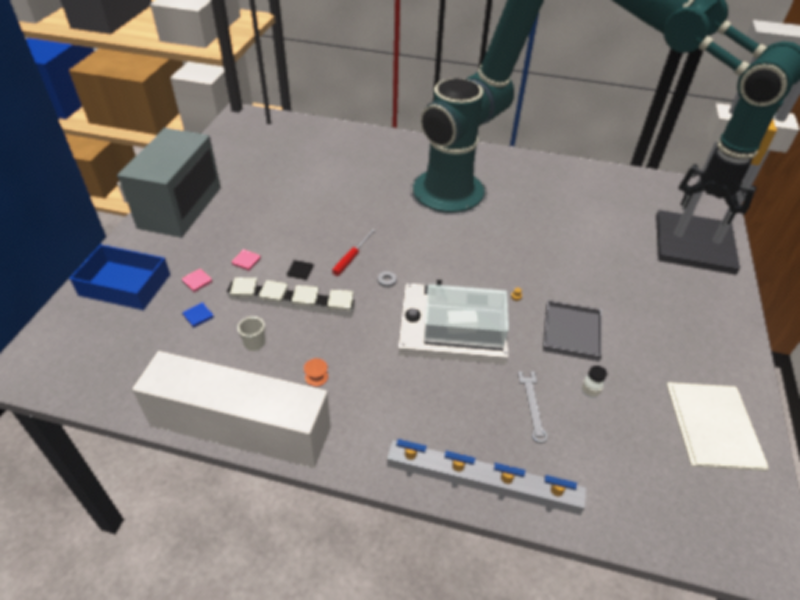

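Top view (800 px): four white plates lie on the black rail at (467,296), (513,290), (556,285) and (597,280). The look-alikes are off the rail: black (544,350), blue (630,236), pink (666,290) and (625,346). The chamber is at (315,315), the block under the hood at (306,296), the tab at (296,343), the latch at (352,345) and the button at (372,297). The grey tray is at (178,348); the blue tray at (755,255) is a decoy. I'll check this with a close crop and measurements.

```bash
cat > h.py <<'E'
from station import manip
import cv2,numpy as np
from scipy.spatial.transform import Rotation as R
def cal(n):
    c=manip.get_calibration(n); return np.array(c["intrinsics"]),np.array(c["extrinsics"])
def proj(n,P):
    K,T=cal(n); p=(np.atleast_2d(P)-T[:3,3])@T[:3,:3]; p=p*[1,-1,-1]; u=p@K.T; return u[:,:2]/u[:,2:]
def unproj(n,uv,z):
    K,T=cal(n); uv=np.atleast_2d(uv).astype(float); d=np.c_[uv,np.ones(len(uv))]@np.linalg.inv(K).T
    d=(d*[1,-1,-1])@T[:3,:3].T; return T[:3,3]+d*((z-T[2,3])/d[:,2:])
def snap(n,f):
    im=manip.read_camera(n)[:,:,::-1].copy(); cv2.imwrite(f"pics/{f}.png",im); return im
def rots(): return R.from_euler("xyz",manip.get_obs()["tcp_rot"])
def tilt(yaw,t=0): # tool down with tool-y (jaw axis) horizontal at heading yaw
    y=np.array([np.cos(yaw),np.sin(yaw),0]); z=np.array([0,0,-1.]); return R.from_matrix(np.c_[np.cross(y,z),y,z])
def go(p,rot=None):
    "travel(mm), rotvec from measured pose to target"
    o=manip.get_obs(); r=rots(); d=r.inv().apply(np.array(p)-o["eef_pos"])*1000
    w=np.zeros(3) if rot is None else (r.inv()*rot).as_rotvec()
    return np.round(d,1).tolist(),np.round(w,3).tolist()
E
python3 - <<'E'
from h import *
t=cv2.imread("pics/top0.png")
def crop(x0,y0,w,h,s):
    c=cv2.resize(t[y0:y0+h,x0:x0+w],None,fx=s,fy=s,interpolation=cv2.INTER_CUBIC)
    for x in range(x0-x0%10+10,x0+w,10): cv2.line(c,((x-x0)*s,0),((x-x0)*s,6),(0,0,255),1);cv2.putText(c,str(x),((x-x0)*s-10,16),0,.35,(0,0,255),1)
    for y in range(y0-y0%10+10,y0+h,10): cv2.line(c,(0,(y-y0)*s),(6,(y-y0)*s),(0,0,255),1);cv2.putText(c,str(y),(8,(y-y0)*s+4),0,.35,(0,0,255),1)
    return c
a=crop(150,155,110,95,6)
cv2.imwrite("pics/c1.png",a)
g=t.astype(int)
m=((g.min(2)>150)&(np.ptp(g,axis=2)<45)).astype(np.uint8); m[:165]=0;m[205:]=0;m[:,:285]=0;m[:,400:]=0
print(g[189,299],g[185,315])
cs,_=cv2.findContours(m,0,1)
for c in cs:
    if cv2.contourArea(c)>50:
        mm=np.zeros_like(m);cv2.drawContours(mm,[c],-1,1,-1);M=cv2.moments(mm,True);uv=[M['m10']/M['m00'],M['m01']/M['m00']]
        r=cv2.minAreaRect(unproj("top",c[:,0,:],.042)[:,:2].astype(np.float32)*1000)
        print(np.round(uv,1),np.round(unproj("top",uv,.042)[0,:2],4),np.round(r,1) if 0 else r)
E
```

```text
[165 176 181] [26 18 24]
[299.  189.4] [ 0.5506 -0.1537] ((551.6862182617188, -153.6751708984375), (51.41032028198242, 48.95053482055664), 10.168705940246582)
[328.5 185.4] [ 0.5601 -0.239 ] ((560.2736206054688, -239.1481475830078), (49.8349723815918, 48.395198822021484), 9.6123685836792)
[355.8 182.3] [ 0.5675 -0.3176] ((568.436767578125, -317.54156494140625), (51.30508804321289, 48.70087432861328), 3.9788801670074463)
[381.4 179.2] [ 0.575  -0.3915] ((575.3809204101562, -391.6844482421875), (51.44906234741211, 48.00360107421875), 11.92542552947998)
```

View pics/c1.png

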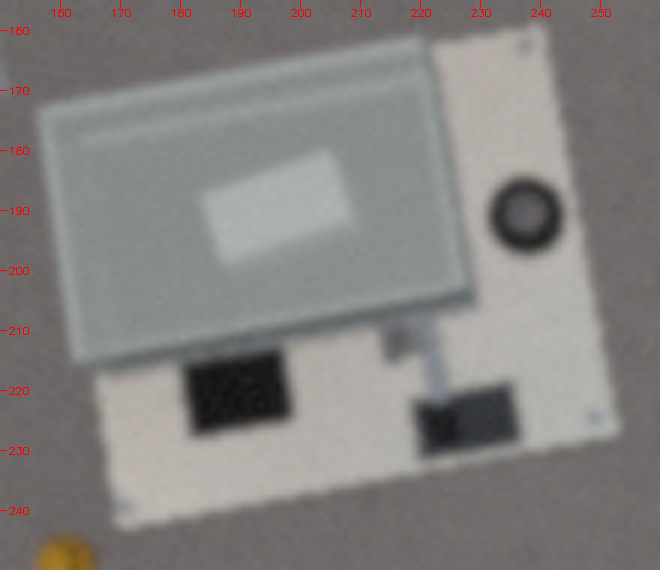

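The close crop confirms the target chamber. In 512-px coordinates: block (195,189), black tab (190,220), nub ~(223,225), button (237.5,190), base corners (169.7,242.8), (253,227) and (240.8,159.7). All four plates are the white ones on the rail. Next I fit the poses.

```bash
cat >> h.py <<'E'
def W(pose,P): # chamber mm -> world m
    x,y,a=pose; P=np.atleast_2d(P)/1000.; c,s=np.cos(a),np.sin(a)
    return np.c_[x+c*P[:,0]-s*P[:,1],y+s*P[:,0]+c*P[:,1],P[:,2]]
E
python3 - <<'E'
from h import *
from scipy.optimize import least_squares
P=np.array([[-132,100,30],[-132,-145,30],[75,-145,30],[-78.5,30,46]])
U=np.array([[169.7,242.8],[253,227],[240.8,159.7],[189.8,220.0]])
f=lambda p:(proj("top",W(p,P))-U).ravel()
r=least_squares(f,[.5,.08,.1]); print(r.x.round(4),np.degrees(r.x[2]),r.fun.round(1))
c=r.x; inv=lambda w:(np.c_[np.cos(c[2])*(w[:,0]-c[0])+np.sin(c[2])*(w[:,1]-c[1]),-np.sin(c[2])*(w[:,0]-c[0])+np.cos(c[2])*(w[:,1]-c[1])]*1000).round(1)
print("nub ch",inv(unproj("top",[[222.5,225.5],[223.5,225.8]],.058)),"btn",inv(unproj("top",[[237.6,190.7]],.035)), "block(refr?)",inv(unproj("top",[[196,189]],.07)))
tr=unproj("top",np.array([[145,310],[212,308],[212,387],[143,388]])*.64,.02); print("tray",tr.mean(0),tr.round(3)[:,:2].tolist())
# scene overlay
im=cv2.imread("pics/scene0.png");x0,y0,s=235,160,5
a=cv2.resize(im[y0:y0+95,x0:x0+160],None,fx=s,fy=s,interpolation=cv2.INTER_CUBIC)
Q=[[-132,100,30],[-132,-145,30],[75,-145,30],[75,100,30],[-78.5,30,46],[-112,-60,63],[-60,90,102],[-60,-90,102],[60,90,102],[60,-90,102],[10,-120,35]]
for i,u in enumerate(proj("scene",W(c,Q))): 
    q=((u-[x0,y0])*s).astype(int); cv2.drawMarker(a,tuple(int(k) for k in q),(0,0,255),0,10,1); cv2.putText(a,str(i),(int(q[0])+4,int(q[1])-4),0,.4,(255,0,0),1)
pl=np.array([[.5506,-.1537,.042],[.5601,-.239,.042],[.5675,-.3176,.042],[.575,-.3915,.042]])
print(proj("scene",pl).round(1))
cv2.imwrite("pics/c2.png",a)
E
```

```text
[0.551  0.144  0.1625] 9.310978848967814 [-0.3  0.4  0.5  0.6  0.1 -0.9 -0.3 -0.1]
nub ch [[-112.5  -61. ]
 [-113.9  -63.7]] btn [[ -18.7 -118.9]] block(refr?) [[ 1.4 -5.5]]
tray [0.46776048 0.38836217 0.02      ] [[0.541, 0.455], [0.542, 0.327], [0.394, 0.322], [0.394, 0.45]]
[[218.1 190.9]
 [195.6 188.2]
 [175.2 185.4]
 [156.2 182.9]]
```

View pics/c2.png

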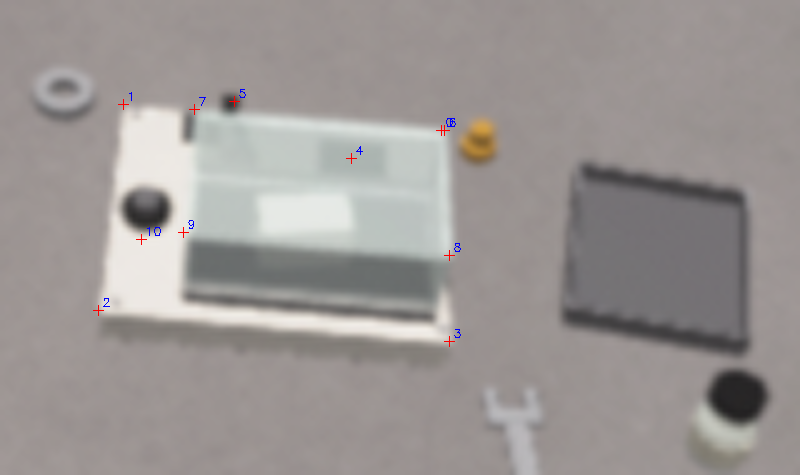

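The overlay agrees to about 1 px. Chamber pose is (0.551, 0.144, 9.3°), nub at chamber (-112,-62). Now I compute the move above the latch's +y side.

```bash
cat >> h.py <<'E'
C=(.551,.144,.1625)
def st():
    o=manip.get_obs(); p=o["eef_pos"]; c,s=np.cos(C[2]),np.sin(C[2]); d=p-[C[0],C[1],0]
    print("t",round(o["clock"],2),"tcp",p.round(4),"ch",np.round([1000*(c*d[0]+s*d[1]),1000*(-s*d[0]+c*d[1]),1000*p[2]],1),"rot",np.round(o["tcp_rot"],3),"F",np.round(o["contact_force"],1),"op",round(o["opening"],4),"q",o["qpos"].round(2))
E
python3 - <<'E'
from h import *
p=W(C,[-115,-36,130])[0]; print(p.round(4),go(p,tilt(C[2])))
E
```

```text
[0.4433 0.0899 0.13  ] ([-373.9, -419.5, 100.9], [-0.002, 0.001, 1.011])
```

step_arm --commands '[{"travel": [-374, -419.5, 60], "rot": [-0.002, 0.001, 1.011], "hand": 1}, {"travel": [-374, -419.5, 60], "rot": [-0.002, 0.001, 1.011], "hand": 1}, {"travel": [-374, -419.5, 60], "rot": [-0.002, 0.001, 1.011], "hand": 1}, {"travel": [-374, -419.5, 60], "rot": [-0.002, 0.001, 1.011], "hand": 1}, {"travel": [-374, -419.5, 60], "rot": [-0.002, 0.001, 1.011], "hand": 1}, {"travel": [-374, -419.5, 60], "rot": [-0.002, 0.001, 1.011], "hand": 1}, {"travel": [-374, -419.5, 60], "rot": [-0.002, 0.001, 1.011], "hand": 1}, {"travel": [-374, -419.5, 60], "rot": [-0.002, 0.001, 1.011], "hand": 1}, {"travel": [-374, -419.5, 60], "rot": [-0.002, 0.001, 1.011], "hand": 1}, {"travel": [-374, -419.5, 60], "rot": [-0.002, 0.001, 1.011], "hand": 1}, {"travel": [-374, -419.5, 101], "rot": [-0.002, 0.001, 1.011], "hand": 1}, {"travel": [-374, -419.5, 101], "rot": [-0.002, 0.001, 1.011], "hand": 1}]'

```text
clock: 1.6
eef_pos: [0.4403, 0.0908, 0.1272]
tcp_rot: [-3.135, -0.002, 1.733]
contact_force: [0.1, -0.5, 0.3]
opening: -0.0
```

Run:
```python
from h import *
st(); p=W(C,[-115,-36,52])[0]; print(go(p,tilt(C[2])))
```

```text
t 1.6 tcp [0.4403 0.0908 0.1272] ch [-117.9  -34.6  127.2] rot [-3.135e+00 -2.000e-03  1.733e+00] F [ 0.1 -0.5  0.3] op -0.0 q [ 0.15 -0.07  2.17  0.    1.05 -0.02]
([-1.5, 3.4, 75.2], [-0.007, -0.002, -0.0])
```

step_arm --commands '[{"travel": [-1.5, 3.4, 40], "rot": [-0.007, -0.002, 0], "hand": 1}, {"travel": [-1.5, 3.4, 75], "rot": [-0.007, -0.002, 0], "hand": 1}, {"travel": [-1.5, 3.4, 75], "rot": [-0.007, -0.002, 0], "hand": 1}, {"travel": [-6.5, 3.4, 75], "rot": [-0.007, -0.002, 0], "hand": 1}, {"travel": [-11, 3.4, 75], "rot": [-0.007, -0.002, 0], "hand": 1}, {"travel": [-11, 3.4, 75], "rot": [-0.007, -0.002, 0], "hand": 1}]'

```text
clock: 2.35
eef_pos: [0.4505, 0.0805, 0.0569]
tcp_rot: [3.13, 0.0, 1.732]
contact_force: [-0.1, -0.2, 0.7]
opening: -0.0001
```

Run:
```python
from h import *
st()
```

```text
t 2.35 tcp [0.4505 0.0805 0.0569] ch [-109.5  -46.4   56.9] rot [3.13  0.    1.732] F [-0.1 -0.2  0.7] op -0.0001 q [ 0.12  0.03  2.23  0.    0.88 -0.04]
```

step_arm --commands '[{"travel": [0, 0, 0], "rot": [0, 0, 0], "hand": 1}, {"travel": [0, 0, 0], "rot": [0, 0, 0], "hand": 1}]'

```text
clock: 2.6
eef_pos: [0.449, 0.0804, 0.0555]
tcp_rot: [3.133, 0.0, 1.733]
contact_force: [-1.1, -0.4, 0.7]
opening: 0.0
```

Run:
```python
from h import *
st(); 
for i in range(3): manip.read_camera("top"); st()
```

```text
t 2.6 tcp [0.449  0.0804 0.0555] ch [-110.9  -46.3   55.5] rot [3.133 0.    1.733] F [-1.1 -0.4  0.7] op 0.0 q [ 0.12  0.03  2.23 -0.    0.87 -0.04]
t 2.65 tcp [0.4489 0.0804 0.0553] ch [-111.1  -46.2   55.3] rot [3.134 0.    1.733] F [-0.5  0.  -0.6] op -0.0001 q [ 0.12  0.03  2.23  0.    0.87 -0.04]
t 2.7 tcp [0.4489 0.0804 0.0552] ch [-111.1  -46.2   55.2] rot [3.134 0.    1.733] F [-0.7 -0.7  0.1] op -0.0001 q [ 0.12  0.03  2.23 -0.    0.87 -0.04]
t 2.75 tcp [0.4488 0.0805 0.0552] ch [-111.1  -46.2   55.2] rot [3.134 0.    1.733] F [-0.3 -0.   0.3] op -0.0001 q [ 0.12  0.03  2.23  0.    0.87 -0.04]
```

step_arm --commands '[{"travel": [-5, -3, 2], "rot": [0.007, 0, 0], "hand": 1}, {"travel": [-9, -3, 2], "rot": [0.007, 0, 0], "hand": 1}, {"travel": [-12, -3, 2], "rot": [0.007, 0, 0], "hand": 1}, {"travel": [-12, -3, 2], "rot": [0.007, 0, 0], "hand": 1}, {"travel": [-12, -3, 2], "rot": [0.007, 0, 0], "hand": 1}]'

```text
clock: 3.38
eef_pos: [0.4484, 0.0683, 0.0534]
tcp_rot: [3.14, 0.0, 1.733]
contact_force: [3.2, 4.0, 0.3]
opening: 0.0003
```

Run:
```python
from h import *
a0=cv2.imread("pics/top0.png").astype(int); st(); a=snap("top","t1"); print(np.abs(a.astype(int)-a0)[155:215,155:225].mean()); st()
```

```text
t 3.38 tcp [0.4484 0.0683 0.0534] ch [-113.5  -58.1   53.4] rot [3.14  0.    1.733] F [3.2 4.  0.3] op 0.0003 q [ 0.1   0.03  2.23  0.    0.88 -0.07]
37.23325396825397
t 3.42 tcp [0.4483 0.0683 0.0534] ch [-113.6  -58.1   53.4] rot [3.14  0.    1.733] F [2.3 5.1 0.6] op 0.0001 q [ 0.1   0.03  2.23  0.    0.88 -0.07]
```

step_arm --commands '[{"travel": [-1, 0, 0], "rot": [0, 0, 0], "hand": 1}, {"travel": [-1, 0, 0], "rot": [0, 0, 0], "hand": 1}, {"travel": [-1, 0, 0], "rot": [0, 0, 0], "hand": 1}, {"travel": [-1, 0, 0], "rot": [0, 0, 0], "hand": 1}, {"travel": [14, -5, 0], "rot": [0, 0, 0], "hand": 1}, {"travel": [14, -5, -60], "rot": [0, 0, 0], "hand": 1}, {"travel": [14, -50, -120], "rot": [0, 0, 0], "hand": 1}, {"travel": [70, -60, -170], "rot": [0, 0, 0], "hand": 1}, {"travel": [130, -60, -170], "rot": [0, 0, 0], "hand": 0.5}, {"travel": [190, -60, -170], "rot": [0, 0, 0], "hand": 0.2}, {"travel": [190, -60, -170], "rot": [0, 0, 0], "hand": 0.2}]'

```text
clock: 4.8
eef_pos: [0.3556, 0.2481, 0.2227]
tcp_rot: [-3.141, 0.002, 1.738]
contact_force: [0.2, -1.0, -1.1]
opening: 0.0545
```

Run:
```python
from h import *
st(); a=snap("top","t2"); b=snap("scene","s2")
t=a[130:250,110:260]; s=b[120:260,220:400]
t=cv2.resize(t,(500,400),interpolation=cv2.INTER_CUBIC)
cv2.imwrite("pics/c3.png",cv2.resize(a[130:250,110:270],None,fx=5,fy=5,interpolation=cv2.INTER_CUBIC))
```

```text
t 4.8 tcp [0.3556 0.2481 0.2227] ch [-176.   134.4  222.7] rot [-3.141e+00  2.000e-03  1.738e+00] F [ 0.2 -1.  -1.1] op 0.0545 q [ 0.55 -0.2   2.1  -0.    1.25  0.39]
```

View pics/c3.png

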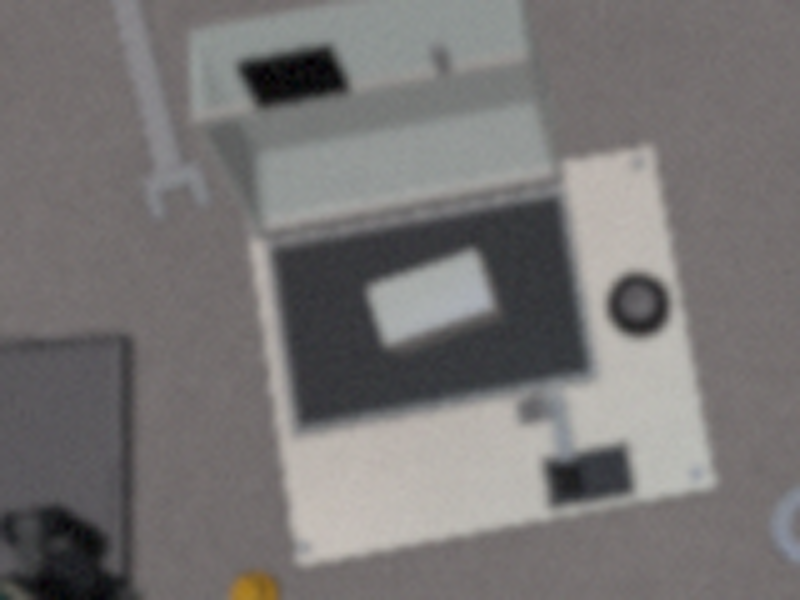

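The hood is open and the block lies on the floor, top face centre about crop (430,296), i.e. px (196,189). The latch has sprung back. Measuring the block:

```bash
cat >> h.py <<'E'
def block(a,thr=150,z=.07):
    # bright blob on the dark chamber floor
    poly=proj("top",W(C,[[-50,-80,40],[-50,80,40],[46,80,40],[46,-80,40]])).astype(np.int32)
    m=np.zeros(a.shape[:2],np.uint8); cv2.fillPoly(m,[poly],1); g=a.min(2); m&=(g>thr).astype(np.uint8)
    k,l,s,c=cv2.connectedComponentsWithStats(m); i=1+np.argmax(s[1:,4]); cs,_=cv2.findContours((l==i).astype(np.uint8),0,1)
    w=unproj("top",c[i],z)[0]; r=cv2.minAreaRect(unproj("top",cs[0][:,0],z)[:,:2].astype(np.float32)*1000); return w,r,s[i,4]
E
python3 - <<'E'
from h import *
a=cv2.imread("pics/t2.png"); print(a[189,196],a[175,175])
for t in(110,130,150): print(block(a,t))
poly=np.array([[367,290],[474,247],[494,303],[385,345]])/5+[110,130]
w=unproj("top",poly,.07); print(w.mean(0),np.degrees(np.arctan2(*(w[0]-w[1])[[1,0]])),np.degrees(np.arctan2(*(w[1]-w[2])[[1,0]])),np.linalg.norm(w[0]-w[1]),np.linalg.norm(w[1]-w[2]))
E
```

```text
[173 174 170] [107 108 109]
(array([0.55289211, 0.13936851, 0.07      ]), ((553.1033935546875, 139.1473846435547), (37.6357421875, 66.63273620605469), 18.594335556030273), np.int32(308))
(array([0.55296592, 0.14005505, 0.07      ]), ((553.0196533203125, 139.64791870117188), (34.699520111083984, 64.18580627441406), 17.55511474609375), np.int32(274))
(array([0.55281414, 0.1394146 , 0.07      ]), ((553.0225219726562, 139.57342529296875), (31.0672664642334, 60.62004852294922), 17.551889419555664), np.int32(235))
[0.5525918  0.13872548 0.07      ] 111.12193974310877 19.41458384825789 0.06488612024004384 0.034401667812838224
```

Run:
```python
from h import *
print(go([.553,.1395,.14],tilt(.323)))
```

```text
([-137.3, 176.6, 82.2], [-0.002, 0.003, -0.158])
```

step_arm --commands '[{"travel": [-137, 177, 0], "rot": [0, 0, -0.158], "hand": 0.25}, {"travel": [-137, 177, 0], "rot": [0, 0, -0.158], "hand": 0.25}, {"travel": [-137, 177, 40], "rot": [0, 0, -0.158], "hand": 0.25}, {"travel": [-137, 177, 82], "rot": [0, 0, -0.158], "hand": 0.25}, {"travel": [-137, 177, 82], "rot": [0, 0, -0.158], "hand": 0.25}, {"travel": [-137, 177, 82], "rot": [0, 0, -0.158], "hand": 0.25}, {"travel": [-137, 177, 82], "rot": [0, 0, -0.158], "hand": 0.25}, {"travel": [-137, 177, 82], "rot": [0, 0, -0.158], "hand": 0.25}]'

```text
clock: 5.9
eef_pos: [0.5551, 0.1401, 0.1435]
tcp_rot: [3.137, 0.001, 1.892]
contact_force: [0.5, -0.2, 0.5]
opening: 0.0637
```

Run:
```python
from h import *
st(); print(go([.553,.1395,.036],tilt(.323)))
```

```text
t 5.9 tcp [0.5551 0.1401 0.1435] ch [  3.5  -4.5 143.5] rot [3.137e+00 1.000e-03 1.892e+00] F [ 0.5 -0.2  0.5] op 0.0637 q [ 0.2   0.14  1.92 -0.    1.08 -0.12]
([0.2, -2.7, 107.4], [0.004, 0.001, -0.002])
```

step_arm --commands '[{"travel": [0, -2, 60], "rot": [0, 0, 0], "hand": 0.25}, {"travel": [0, -2, 106], "rot": [0, 0, 0], "hand": 0.25}, {"travel": [0, -2, 106], "rot": [0, 0, 0], "hand": 0.25}, {"travel": [0, -2, 106], "rot": [0, 0, 0], "hand": 0.25}, {"travel": [0, -2, 106], "rot": [0, 0, 0], "hand": 1}, {"travel": [0, -2, 106], "rot": [0, 0, 0], "hand": 1}, {"travel": [0, -2, 106], "rot": [0, 0, 0], "hand": 1}, {"travel": [0, -2, 106], "rot": [0, 0, 0], "hand": 1}, {"travel": [0, -2, 106], "rot": [0, 0, 0], "hand": 1}]' --newtons 70

```text
clock: 7.02
eef_pos: [0.5553, 0.1392, 0.0383]
tcp_rot: [3.136, 0.001, 1.891]
contact_force: [-1.2, 0.4, 8.0]
opening: 0.0352
```

Run:
```python
from h import *
st(); 
print("tray above",go([.468,.388,.16],tilt(C[2])))
```

```text
t 7.03 tcp [0.5553 0.1392 0.0383] ch [ 3.4 -5.4 38.3] rot [3.136e+00 1.000e-03 1.891e+00] F [-1.2  0.4  8. ] op 0.0352 q [ 0.2   0.26  2.   -0.    0.88 -0.12]
tray above ([263.5, -3.9, -122.0], [0.006, 0.0, 0.157])
```

step_arm --commands '[{"travel": [0, 0, -60], "rot": [0, 0, 0], "hand": 1}, {"travel": [0, 0, -110], "rot": [0, 0, 0], "hand": 1}, {"travel": [60, -1, -110], "rot": [0, 0, 0], "hand": 1}, {"travel": [120, -2, -110], "rot": [0, 0, 0.1], "hand": 1}, {"travel": [180, -3, -110], "rot": [0, 0, 0.157], "hand": 1}, {"travel": [230, -4, -110], "rot": [0, 0, 0.157], "hand": 1}, {"travel": [263, -4, -110], "rot": [0, 0, 0.157], "hand": 1}, {"travel": [263, -4, -110], "rot": [0, 0, 0.157], "hand": 1}, {"travel": [263, -4, -110], "rot": [0, 0, 0.157], "hand": 1}, {"travel": [263, -4, -110], "rot": [0, 0, 0.157], "hand": 1}]'

```text
clock: 8.28
eef_pos: [0.4667, 0.386, 0.1452]
tcp_rot: [3.141, 0.001, 1.732]
contact_force: [0.3, -0.1, -3.0]
opening: 0.0353
```

Run:
```python
from h import *
st(); 
print("tray",go([.468,.388,.014],tilt(C[2]))); a=snap("top","t3"); b=snap("scene","s3")
cv2.imwrite("pics/c4.png",np.hstack([cv2.resize(a[150:270,80:220],(400,343)),cv2.resize(b[150:270,250:390],(400,343))]))
```

```text
t 8.28 tcp [0.4667 0.386  0.1452] ch [-44.  252.4 145.2] rot [3.141e+00 1.000e-03 1.732e+00] F [ 0.3 -0.1 -3. ] op 0.0353 q [ 0.65  0.2   1.85 -0.    1.09  0.49]
tray ([1.9, 1.5, 131.2], [0.001, 0.001, -0.001])
```

View pics/c4.png

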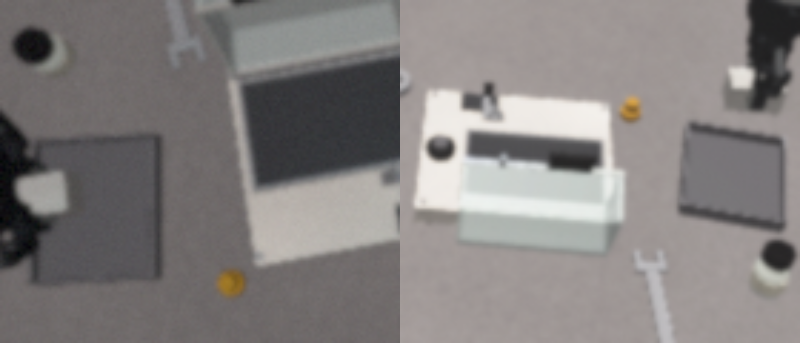

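The block is held (weight 3 N), and the top view shows it over the tray. Lowering it now.

step_arm --commands '[{"travel": [2, 1.5, 60], "rot": [0, 0, 0], "hand": 1}, {"travel": [2, 1.5, 110], "rot": [0, 0, 0], "hand": 1}, {"travel": [2, 1.5, 126], "rot": [0, 0, 0], "hand": 1}, {"travel": [2, 1.5, 129], "rot": [0, 0, 0], "hand": 1}, {"travel": [2, 1.5, 131], "rot": [0, 0, 0], "hand": 1}, {"travel": [2, 1.5, 131], "rot": [0, 0, 0], "hand": 1}, {"travel": [2, 1.5, 131], "rot": [0, 0, 0], "hand": 1}]'

```text
clock: 9.25
eef_pos: [0.4686, 0.3901, 0.0159]
tcp_rot: [3.138, -0.001, 1.734]
contact_force: [0.1, -0.6, -2.6]
opening: 0.0348
```

Run:
```python
from h import *
st()
```

```text
t 9.25 tcp [0.4686 0.3901 0.0159] ch [-41.5 256.2  15.9] rot [ 3.138e+00 -1.000e-03  1.734e+00] F [ 0.1 -0.6 -2.6] op 0.0348 q [ 0.65  0.35  1.92 -0.    0.86  0.49]
```

step_arm --commands '[{"travel": [0, 0, 2], "rot": [0, 0, 0], "hand": 1}, {"travel": [0, 0, 3], "rot": [0, 0, 0], "hand": 1}, {"travel": [0, 0, 3], "rot": [0, 0, 0], "hand": 1}, {"travel": [0, 0, 3], "rot": [0, 0, 0], "hand": 0.3}, {"travel": [0, 0, 3], "rot": [0, 0, 0], "hand": 0.3}, {"travel": [0, 0, 3], "rot": [0, 0, 0], "hand": 0.3}, {"travel": [0, 0, -55], "rot": [0, 0, 0], "hand": 0.3}, {"travel": [0, 0, -115], "rot": [0, 0, 0], "hand": 0.3}, {"travel": [0, 0, -175], "rot": [0, 0, 0], "hand": 0.25}, {"travel": [0, 0, -205], "rot": [0, 0, 0], "hand": 0.25}, {"travel": [-50, 0, -205], "rot": [0, 0, 0], "hand": 0.25}, {"travel": [-110, 0, -205], "rot": [0, 0, 0], "hand": 0.25}]'

```text
clock: 10.75
eef_pos: [0.4856, 0.2806, 0.2201]
tcp_rot: [3.138, -0.0, 1.736]
contact_force: [0.9, -0.5, -0.7]
opening: 0.0638
```

Run:
```python
from h import *
st(); a=snap("scene","s4"); t=cv2.imread("pics/top0.png")
cv2.imwrite("pics/c5.png",np.hstack([cv2.resize(a[185:245,330:400],(400,343),interpolation=cv2.INTER_CUBIC),cv2.resize(t[160:220,280:400],(400,200),interpolation=cv2.INTER_CUBIC)]) if 0 else cv2.resize(a[150:250,330:430],(500,500),interpolation=cv2.INTER_CUBIC))
# refine plate poses by template fit (rendered square, blurred) in the starting top picture
from scipy.optimize import minimize
g=t.astype(np.float32).mean(2)
def ren(p,k=8):
    x,y,a=p; c,s=np.cos(a),np.sin(a); q=np.array([[-27,-27],[-27,27],[27,27],[27,-27]])/1000@np.array([[c,s],[-s,c]])+[x,y]
    u=proj("top",np.c_[q,np.full(4,.042)]); return u
for x,y in [[.5506,-.1537],[.5601,-.239],[.5675,-.3176],[.575,-.3915]]:
    u0=proj("top",[[x,y,.042]])[0].astype(int)-14; pt=g[u0[1]:u0[1]+29,u0[0]:u0[0]+29]
    def cost(p):
        S=8; m=np.zeros((29*S,29*S),np.uint8); u=(ren(p)-u0+.5)*S
        cv2.fillPoly(m,[np.round(u*16).astype(np.int32)],255,cv2.LINE_AA,4)
        m=cv2.GaussianBlur(cv2.resize(m,(29,29),interpolation=cv2.INTER_AREA).astype(np.float32),(0,0),1.)
        return -np.corrcoef(m.ravel(),pt.ravel())[0,1]
    best=min((minimize(cost,[x,y,a],method="Nelder-Mead",options=dict(initial_simplex=[[x,y,a],[x+.004,y,a],[x,y+.004,a],[x,y,a+.1]])) for a in(0,.1,.2)),key=lambda r:r.fun)
    print(best.x.round(4),np.degrees(best.x[2]).round(1),round(best.fun,3))
```

```text
t 10.75 tcp [0.4856 0.2806 0.2201] ch [-42.4 145.4 220.1] rot [ 3.138 -0.     1.736] F [ 0.9 -0.5 -0.7] op 0.0638 q [ 0.48  0.05  1.87 -0.    1.22  0.31]
[ 0.5516 -0.153   0.1843] 10.6 -0.907
[ 0.5609 -0.2389  0.1609] 9.2 -0.871
[ 0.5684 -0.3172  0.062 ] 3.6 -0.87
[ 0.5758 -0.3916  0.2274] 13.0 -0.889
```

View pics/c5.png

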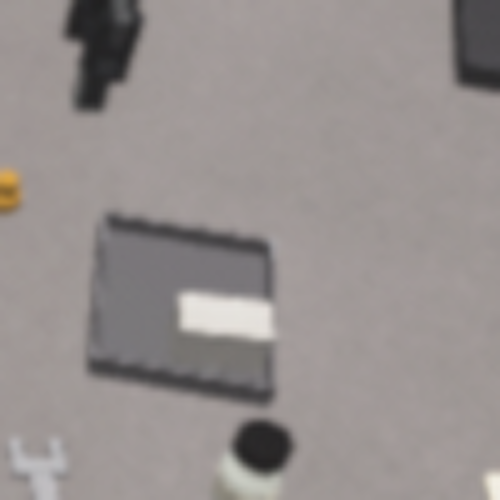

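The block is in the tray, at crop (226,315), but towards the tray's +y side. I'll measure it properly with the top camera.

Run:
```python
from h import *
print(unproj("scene",[[375.2,213]],.045), "tray scene corners",unproj("scene",np.array([[108,215],[270,243],[272,400],[90,372]])/5+[330,150],.02).round(3).tolist())
a=snap("top","t4"); c=a[190:260,85:150]; cv2.imwrite("pics/c6.png",cv2.resize(c,None,fx=6,fy=6,interpolation=cv2.INTER_CUBIC))
m=(a.min(2)>140).astype(np.uint8); m[:195]=0;m[255:]=0;m[:,:88]=0;m[:,140:]=0
k,l,s,ce=cv2.connectedComponentsWithStats(m)
for i in range(1,k):
  if s[i,4]>60: print(s[i],ce[i],unproj("top",ce[i],.045))
```

```text
[[0.50308763 0.41842534 0.045     ]] tray scene corners [[0.401, 0.331, 0.02], [0.397, 0.452, 0.02], [0.551, 0.458, 0.02], [0.561, 0.332, 0.02]]
```

View pics/c6.png

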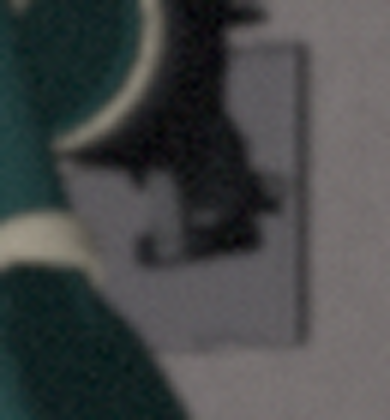

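The arm hides the block in the top view. From the scene camera it seems to have been shifted to about (0.503,0.418), so I'll check again once the arm is clear. Next, the approach to the outermost plate.

```bash
cat >> h.py <<'E'
def G(p,h,phi,back=.024):
    r=tilt(h)*R.from_rotvec([0,np.radians(phi),0]); return np.array(p)+back*r.apply([0,0,1]),r
PL=[(.5758,-.3916,.2274),(.5684,-.3172,.062),(.5609,-.2389,.1609),(.5516,-.153,.1843)]
E
python3 - <<'E'
from h import *
x,y,h=PL[0]
p,r=G([x,y,.036],h,45); p0=p-.12*r.apply([0,0,1]); print(p,p0,go(p0,r))
E
```

```text
[ 0.57197407 -0.37506633  0.01902944] [ 0.59110373 -0.45773468  0.10388225] ([-741.1, -12.2, 117.3], [0.028, 0.788, -0.065])
```

step_arm --commands '[{"travel": [-741, -12, 0], "rot": [0.028, 0.788, -0.065], "hand": 0.25}, {"travel": [-741, -12, 0], "rot": [0.028, 0.788, -0.065], "hand": 0.25}, {"travel": [-741, -12, 0], "rot": [0.028, 0.788, -0.065], "hand": 0.25}, {"travel": [-741, -12, 0], "rot": [0.028, 0.788, -0.065], "hand": 0.25}, {"travel": [-741, -12, 0], "rot": [0.028, 0.788, -0.065], "hand": 0.25}, {"travel": [-741, -12, 0], "rot": [0.028, 0.788, -0.065], "hand": 0.25}, {"travel": [-741, -12, 0], "rot": [0.028, 0.788, -0.065], "hand": 0.25}, {"travel": [-741, -12, 0], "rot": [0.028, 0.788, -0.065], "hand": 0.25}, {"travel": [-741, -12, 0], "rot": [0.028, 0.788, -0.065], "hand": 0.25}, {"travel": [-741, -12, 0], "rot": [0.028, 0.788, -0.065], "hand": 0.25}, {"travel": [-741, -12, 20], "rot": [0.028, 0.788, -0.065], "hand": 0.25}, {"travel": [-741, -12, 40], "rot": [0.028, 0.788, -0.065], "hand": 0.25}]'

```text
clock: 12.35
eef_pos: [0.5931, -0.4419, 0.186]
tcp_rot: [3.138, -0.785, 1.805]
contact_force: [0.9, 0.2, 0.8]
opening: 0.0645
```

step_arm --commands '[{"travel": [0, 0, 0], "rot": [0, 0, 0], "hand": 0.25}, {"travel": [0, 0, 0], "rot": [0, 0, 0], "hand": 0.25}, {"travel": [0, 0, 0], "rot": [0, 0, 0], "hand": 0.25}]'

```text
clock: 12.72
eef_pos: [0.5928, -0.4384, 0.1874]
tcp_rot: [3.139, -0.786, 1.806]
contact_force: [0.6, -0.5, 0.2]
opening: 0.0644
```

Run:
```python
from h import *
st(); x,y,h=PL[0]
p,r=G([x,y,.036],h,45); p0=p-.06*r.apply([0,0,1]); print(go(p0,r),go(p,r))
a=snap("top","t5"); b=snap("scene","s5")
cv2.imwrite("pics/c7.png",np.hstack([cv2.resize(a[190:260,85:150],(400,430),interpolation=cv2.INTER_CUBIC),cv2.resize(b[140:240,140:240],(400,430),interpolation=cv2.INTER_CUBIC)]))
m=(a.min(2)>140).astype(np.uint8); m[:195]=0;m[255:]=0;m[:,:88]=0;m[:,140:]=0
k,l,s,ce=cv2.connectedComponentsWithStats(m)
for i in range(1,k):
  if s[i,4]>60: print(s[i],ce[i],unproj("top",ce[i],.045))
```

```text
t 12.72 tcp [ 0.5928 -0.4384  0.1874] ch [ -53.  -581.5  187.4] rot [ 3.139 -0.786  1.806] F [ 0.6 -0.5  0.2] op 0.0644 q [-0.83  0.87  0.96  0.39  2.   -1.03]
([-72.2, -6.1, 106.0], [-0.003, -0.001, 0.006]) ([-72.2, -5.9, 166.0], [-0.003, -0.001, 0.006])
[ 89 204  23  14 262] [100.19847328 210.43129771] [[0.50131465 0.41959099 0.045     ]]
```

View pics/c7.png

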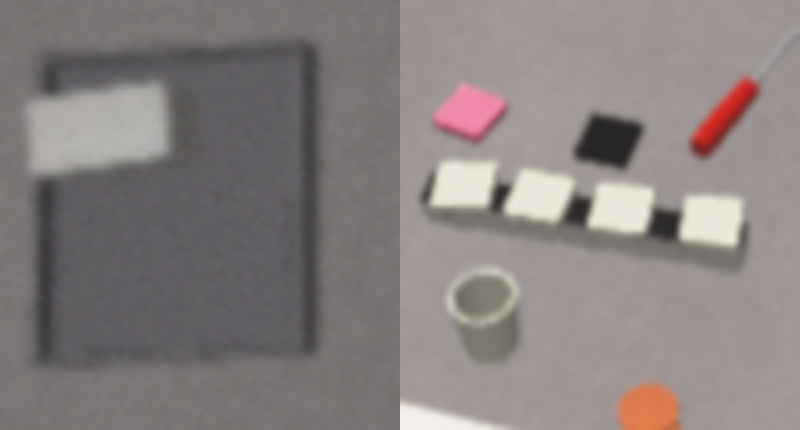

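The block lies flat in the tray's far +y corner, flush against the inner wall, after being knocked (0.033,0.029) m. Four plates lie on the rail as expected. Approaching plate 1 at 45°.

step_arm --commands '[{"travel": [-50, -4, 40], "rot": [-0.003, -0.001, 0.006], "hand": 0.22}, {"travel": [-72, -6, 90], "rot": [-0.003, -0.001, 0.006], "hand": 0.22}, {"travel": [-72, -6, 106], "rot": [-0.003, -0.001, 0.006], "hand": 0.22}, {"travel": [-72, -6, 130], "rot": [-0.003, -0.001, 0.006], "hand": 0.22}, {"travel": [-72, -6, 130], "rot": [-0.003, -0.001, 0.006], "hand": 0.22}, {"travel": [-72, -6, 130], "rot": [-0.003, -0.001, 0.006], "hand": 0.22}]'

```text
clock: 13.58
eef_pos: [0.5778, -0.4016, 0.0453]
tcp_rot: [3.141, -0.784, 1.797]
contact_force: [-0.5, 0.6, 0.3]
opening: 0.0665
```

Run:
```python
from h import *
st(); x,y,h=PL[0]
p,r=G([x,y,.036],h,45); print(go(p,r))
b=snap("scene","s6")
cv2.imwrite("pics/c8.png",cv2.resize(b[130:220,110:210],(667,600),interpolation=cv2.INTER_CUBIC))
```

```text
t 13.57 tcp [ 0.5778 -0.4016  0.0453] ch [ -61.8 -542.8   45.3] rot [ 3.141 -0.784  1.797] F [-0.5  0.6  0.3] op 0.0665 q [-0.82  0.91  1.16  0.37  1.77 -1.11]
([0.7, 0.3, 37.8], [0.001, 0.002, -0.001])
```

View pics/c8.png

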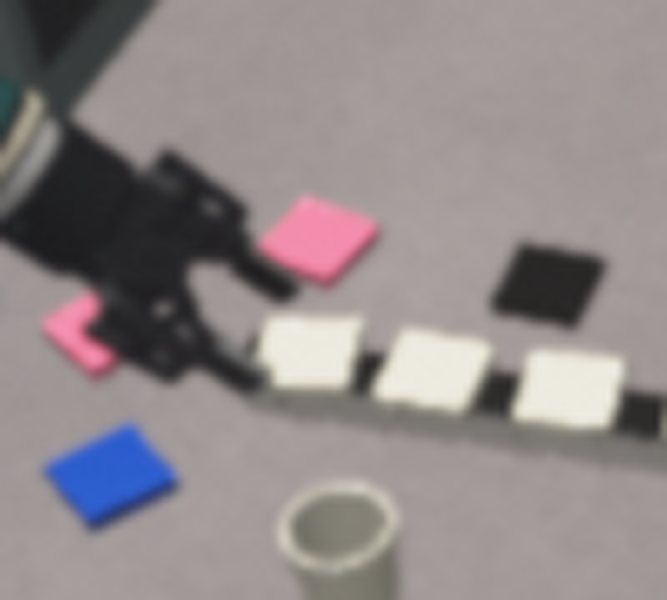

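The fingers at about (270,290) and (250,385) straddle the outermost plate. Moving in and gripping.

step_arm --commands '[{"travel": [0, 0, 20], "rot": [0, 0, 0], "hand": 0.22}, {"travel": [0.5, 0, 38], "rot": [0, 0, 0], "hand": 0.22}, {"travel": [0.5, 0, 38], "rot": [0, 0, 0], "hand": 0.22}, {"travel": [0.5, 0, 38], "rot": [0, 0, 0], "hand": 0.22}, {"travel": [0.5, 0, 38], "rot": [0, 0, 0], "hand": 1}, {"travel": [0.5, 0, 38], "rot": [0, 0, 0], "hand": 1}, {"travel": [0.5, 0, 38], "rot": [0, 0, 0], "hand": 1}, {"travel": [0.5, 0, 38], "rot": [0, 0, 0], "hand": 1}]' --newtons 60

```text
clock: 14.62
eef_pos: [0.5708, -0.3748, 0.0167]
tcp_rot: [-3.141, -0.786, 1.795]
contact_force: [1.7, -2.5, 3.9]
opening: 0.0534
```

Run:
```python
from h import *
st(); r=rots(); o=manip.get_obs()
print(r.inv().apply([0,0,1])*140)
```

```text
t 14.62 tcp [ 0.5708 -0.3748  0.0167] ch [ -64.4 -515.2   16.7] rot [-3.141 -0.786  1.795] F [ 1.7 -2.5  3.9] op 0.0534 q [-0.8   0.9   1.24  0.38  1.7  -1.12]
[ 9.90276086e+01 -9.59311152e-02 -9.89622328e+01]
```

```bash
cat >> h.py <<'E'
def place(off,slot,dz,phi=-45,x=0):
    r=tilt(C[2])*R.from_rotvec([0,np.radians(phi),0]); P=W(C,[x,slot,57+dz])[0]; return P-r.apply(off),r
E
python3 - <<'E'
from h import *
x,y,h=PL[0]; r=rots(); off=r.inv().apply(np.array([x,y,.036])-manip.get_obs()["eef_pos"]); print("off",off.round(4).tolist())
p,r2=place(off,-60,90); print(p,go(p,r2))
E
```

```text
off [0.0013, 0.0011, -0.026]
[0.56277765 0.06556255 0.12952579] ([384.5, 90.4, 225.1], [-0.001, -1.571, 0.07])
```

step_arm --commands '[{"travel": [40, 0, -40], "rot": [0, 0, 0], "hand": 1}, {"travel": [80, 0, -80], "rot": [0, 0, 0], "hand": 1}, {"travel": [110, 0, -100], "rot": [0, -0.15, 0], "hand": 1}, {"travel": [434, 90, 175], "rot": [0, -1.571, 0.07], "hand": 1}, {"travel": [434, 90, 175], "rot": [0, -1.571, 0.07], "hand": 1}, {"travel": [434, 90, 175], "rot": [0, -1.571, 0.07], "hand": 1}, {"travel": [434, 90, 175], "rot": [0, -1.571, 0.07], "hand": 1}, {"travel": [434, 90, 175], "rot": [0, -1.571, 0.07], "hand": 1}, {"travel": [434, 90, 175], "rot": [0, -1.571, 0.07], "hand": 1}, {"travel": [434, 90, 175], "rot": [0, -1.571, 0.07], "hand": 1}, {"travel": [434, 90, 175], "rot": [0, -1.571, 0.07], "hand": 1}, {"travel": [434, 90, 175], "rot": [0, -1.571, 0.07], "hand": 1}]'

```text
clock: 16.12
eef_pos: [0.56, 0.069, 0.1958]
tcp_rot: [-3.129, 0.786, 1.749]
contact_force: [-0.3, 0.3, -0.7]
opening: 0.0531
```

step_arm --commands '[{"travel": [0, 0, 0], "rot": [0, 0, 0], "hand": 1}, {"travel": [0, 0, 0], "rot": [0, 0, 0], "hand": 1}, {"travel": [0, 0, 0], "rot": [0, 0, 0], "hand": 1}]'

```text
clock: 16.5
eef_pos: [0.5625, 0.0637, 0.2004]
tcp_rot: [-3.141, 0.784, 1.73]
contact_force: [0.0, -0.5, -1.1]
opening: 0.0528
```

Run:
```python
from h import *
st(); off=[0.0013, 0.0011, -0.026]
print(go(*place(off,-60,40)),go(*place(off,-60,0)))
b=snap("scene","s7")
cv2.imwrite("pics/c9.png",cv2.resize(b[100:250,190:390],(800,600),interpolation=cv2.INTER_CUBIC))
```

```text
t 16.5 tcp [0.5625 0.0637 0.2004] ch [ -1.7 -81.  200.4] rot [-3.141  0.784  1.73 ] F [ 0.  -0.5 -1.1] op 0.0528 q [ 0.49  0.25  1.88 -0.75  1.39  0.62]
([86.6, 0.6, 84.4], [-0.002, -0.002, -0.002]) ([114.8, 0.6, 112.7], [-0.002, -0.002, -0.002])
```

View pics/c9.png

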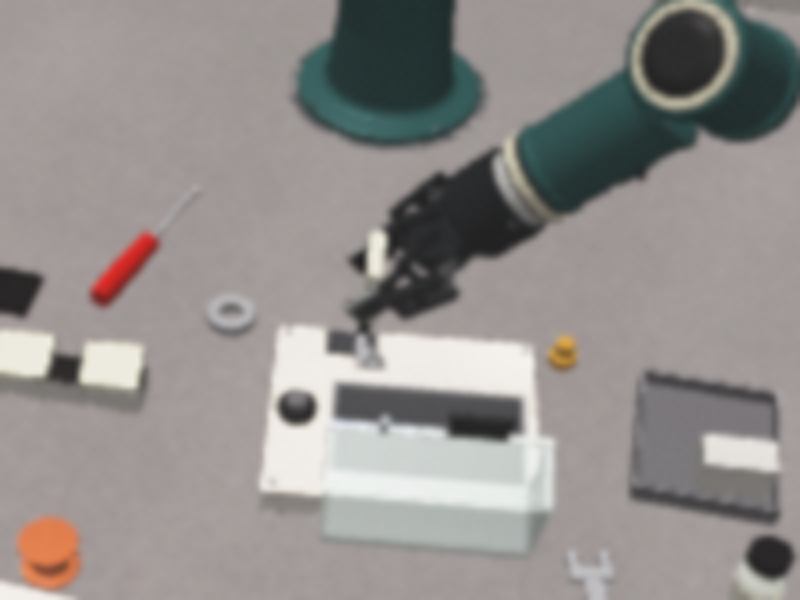

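The plate hangs upright in the gripper at (376,255). Lowering it.

step_arm --commands '[{"travel": [40, 0.6, 40], "rot": [0, 0, 0], "hand": 1}, {"travel": [80, 0.6, 78], "rot": [0, 0, 0], "hand": 1}, {"travel": [105, 0.6, 103], "rot": [0, 0, 0], "hand": 1}, {"travel": [111, 0.6, 109], "rot": [0, 0, 0], "hand": 1}, {"travel": [112, 0.6, 110], "rot": [0, 0, 0], "hand": 1}, {"travel": [112, 0.6, 110], "rot": [0, 0, 0], "hand": 1}, {"travel": [112, 0.6, 110], "rot": [0, 0, 0], "hand": 1}]'

```text
clock: 17.42
eef_pos: [0.5634, 0.0676, 0.0443]
tcp_rot: [3.14, 0.784, 1.732]
contact_force: [-0.2, 0.5, -0.9]
opening: 0.0533
```

Run:
```python
from h import *
st(); off=[0.0013, 0.0011, -0.026]
print(go(*place(off,-60,0)))
```

```text
t 17.43 tcp [0.5634 0.0676 0.0443] ch [ -0.1 -77.4  44.3] rot [3.14  0.784 1.732] F [-0.2  0.5 -0.9] op 0.0533 q [ 0.49  0.46  1.94 -0.8   1.19  0.82]
([2.0, -1.0, 4.7], [0.001, -0.002, -0.001])
```

step_arm --commands '[{"travel": [2, 0, 2], "rot": [0, 0, 0], "hand": 1}, {"travel": [2.8, 0, 2.8], "rot": [0, 0, 0], "hand": 1}, {"travel": [2.8, 0, 2.8], "rot": [0, 0, 0], "hand": 1}, {"travel": [2.8, 0, 2.8], "rot": [0, 0, 0], "hand": 1}]'

```text
clock: 17.92
eef_pos: [0.5624, 0.0672, 0.039]
tcp_rot: [-3.139, 0.785, 1.735]
contact_force: [-1.1, 1.3, 3.5]
opening: 0.0534
```

step_arm --commands '[{"travel": [0, 0, 0], "rot": [0, 0, 0], "hand": 0.3}, {"travel": [0, 0, 0], "rot": [0, 0, 0], "hand": 0.22}, {"travel": [0, 0, 0], "rot": [0, 0, 0], "hand": 0.22}, {"travel": [0, 0, 0], "rot": [0, 0, 0], "hand": 0.22}, {"travel": [0, 0, -30], "rot": [0, 0, 0], "hand": 0.22}, {"travel": [0, 0, -90], "rot": [0, 0, 0], "hand": 0.22}, {"travel": [-45, 0, -135], "rot": [0, 0, 0], "hand": 0.22}, {"travel": [-45, 0, -135], "rot": [0, 0, 0], "hand": 0.22}]'

```text
clock: 18.92
eef_pos: [0.5555, 0.1322, 0.1717]
tcp_rot: [3.129, 0.781, 1.726]
contact_force: [-0.2, 0.2, -0.1]
opening: 0.0663
```

Run:
```python
from h import *
st(); b=snap("scene","s8"); a=snap("top","t8")
cv2.imwrite("pics/c10.png",np.hstack([cv2.resize(b[150:240,240:340],(400,360),interpolation=cv2.INTER_CUBIC),cv2.resize(a[150:240,150:250],(400,360),interpolation=cv2.INTER_CUBIC)]))
x,y,h=PL[1]; p,r=G([x,y,.036],h,45); print(go(p-.09*r.apply([0,0,1]),r))
```

```text
t 18.93 tcp [0.5555 0.1322 0.1717] ch [  2.5 -12.3 171.7] rot [3.129 0.781 1.726] F [-0.2  0.2 -0.1] op 0.0663 q [ 0.59  0.33  1.83 -0.71  1.41  0.71]
([-288.3, -61.5, 405.8], [0.0, 1.567, 0.112])
```

View pics/c10.png

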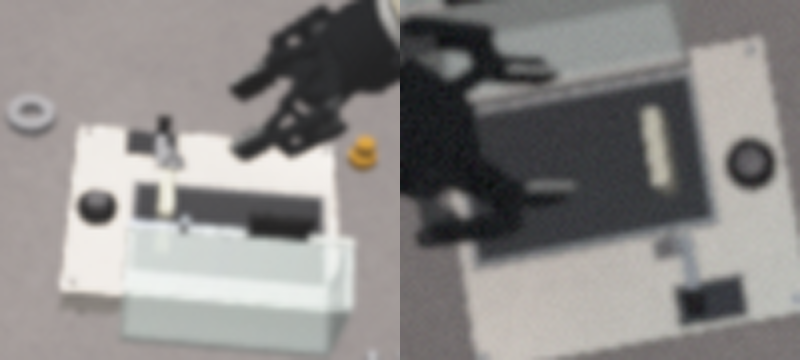

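The first plate stands upright: thin strip at top-crop (655,148), scene (165,195). On to the second.

step_arm --commands '[{"travel": [-330, -61, 364], "rot": [0, 1.567, 0.112], "hand": 0.22}, {"travel": [-330, -61, 364], "rot": [0, 1.567, 0.112], "hand": 0.22}, {"travel": [-330, -61, 364], "rot": [0, 1.567, 0.112], "hand": 0.22}, {"travel": [-330, -61, 364], "rot": [0, 1.567, 0.112], "hand": 0.22}, {"travel": [-330, -61, 364], "rot": [0, 1.567, 0.112], "hand": 0.22}, {"travel": [-330, -61, 364], "rot": [0, 1.567, 0.112], "hand": 0.22}, {"travel": [-330, -61, 364], "rot": [0, 1.567, 0.112], "hand": 0.22}, {"travel": [-330, -61, 364], "rot": [0, 1.567, 0.112], "hand": 0.22}, {"travel": [-330, -61, 364], "rot": [0, 1.567, 0.112], "hand": 0.22}, {"travel": [-330, -61, 364], "rot": [0, 1.567, 0.112], "hand": 0.22}, {"travel": [-330, -61, 364], "rot": [0, 1.567, 0.112], "hand": 0.22}, {"travel": [-330, -61, 364], "rot": [0, 1.567, 0.112], "hand": 0.22}]'

```text
clock: 20.52
eef_pos: [0.572, -0.3625, 0.1434]
tcp_rot: [-3.141, -0.782, 1.634]
contact_force: [-0.3, -0.4, 1.3]
opening: 0.0662
```

step_arm --commands '[{"travel": [0, 0, 0], "rot": [0, 0, 0], "hand": 0.22}, {"travel": [0, 0, 0], "rot": [0, 0, 0], "hand": 0.22}]'

```text
clock: 20.78
eef_pos: [0.5719, -0.3634, 0.1433]
tcp_rot: [-3.141, -0.782, 1.634]
contact_force: [-0.8, -0.4, 0.7]
opening: 0.0665
```

Run:
```python
from h import *
st()
x,y,h=PL[1]; p,r=G([x,y,.036],h,45); print(go(p-.05*r.apply([0,0,1]),r),go(p,r))
```

```text
t 20.77 tcp [ 0.5719 -0.3634  0.1433] ch [ -61.4 -504.1  143.3] rot [-3.141 -0.782  1.634] F [-0.8 -0.4  0.7] op 0.0665 q [-0.83  0.72  1.31  0.46  1.76 -0.96]
([-42.8, -0.6, 82.7], [-0.001, 0.004, 0.001]) ([-42.6, -0.5, 132.7], [-0.001, 0.004, 0.001])
```

step_arm --commands '[{"travel": [-30, -0.5, 40], "rot": [0, 0.004, 0], "hand": 0.22}, {"travel": [-42.6, -0.5, 83], "rot": [0, 0.004, 0], "hand": 0.22}, {"travel": [-42.6, -0.5, 83], "rot": [0, 0.004, 0], "hand": 0.22}, {"travel": [-42.6, -0.5, 110], "rot": [0, 0.004, 0], "hand": 0.22}, {"travel": [-42.6, -0.5, 131], "rot": [0, 0.004, 0], "hand": 0.22}, {"travel": [-42.6, -0.5, 131], "rot": [0, 0.004, 0], "hand": 0.22}, {"travel": [-42.6, -0.5, 131], "rot": [0, 0.004, 0], "hand": 0.22}, {"travel": [-42.6, -0.5, 131], "rot": [0, 0.004, 0], "hand": 1}, {"travel": [-42.6, -0.5, 131], "rot": [0, 0.004, 0], "hand": 1}, {"travel": [-42.6, -0.5, 131], "rot": [0, 0.004, 0], "hand": 1}, {"travel": [-42.6, -0.5, 131], "rot": [0, 0.004, 0], "hand": 1}]' --newtons 60

```text
clock: 22.15
eef_pos: [0.5675, -0.3034, 0.02]
tcp_rot: [3.141, -0.786, 1.632]
contact_force: [0.4, -3.8, 4.7]
opening: 0.0531
```

```bash
cat >> h.py <<'E'
def plan(i,slot):
    x,y,h=PL[i]; off=rots().inv().apply(np.array([x,y,.036])-manip.get_obs()["eef_pos"]); print("off",off.round(4).tolist())
    print(go(*place(off,slot,90)))
E
python3 - <<'E'
from h import *
st(); plan(1,-20)
E
```

```text
t 22.15 tcp [ 0.5675 -0.3034  0.02  ] ch [ -56.1 -444.2   20. ] rot [ 3.141 -0.786  1.632] F [ 0.4 -3.8  4.7] op 0.0531 q [-0.79  0.77  1.47  0.49  1.55 -1.03]
off [0.0016, 0.0, -0.021]
([371.2, 14.4, 211.3], [0.0, -1.57, -0.113])
```

step_arm --commands '[{"travel": [40, 0, -40], "rot": [0, 0, 0], "hand": 1}, {"travel": [80, 0, -80], "rot": [0, 0, 0], "hand": 1}, {"travel": [110, 0, -100], "rot": [0, -0.15, 0], "hand": 1}, {"travel": [421, 14, 161], "rot": [0, -1.57, -0.113], "hand": 1}, {"travel": [421, 14, 161], "rot": [0, -1.57, -0.113], "hand": 1}, {"travel": [421, 14, 161], "rot": [0, -1.57, -0.113], "hand": 1}, {"travel": [421, 14, 161], "rot": [0, -1.57, -0.113], "hand": 1}, {"travel": [421, 14, 161], "rot": [0, -1.57, -0.113], "hand": 1}, {"travel": [421, 14, 161], "rot": [0, -1.57, -0.113], "hand": 1}, {"travel": [421, 14, 161], "rot": [0, -1.57, -0.113], "hand": 1}, {"travel": [421, 14, 161], "rot": [0, -1.57, -0.113], "hand": 1}, {"travel": [421, 14, 161], "rot": [0, -1.57, -0.113], "hand": 1}]'

```text
clock: 23.65
eef_pos: [0.5538, 0.1112, 0.2001]
tcp_rot: [-3.13, 0.785, 1.747]
contact_force: [0.0, -0.8, -1.5]
opening: 0.0533
```

step_arm --commands '[{"travel": [0, 0, 0], "rot": [0, 0, 0], "hand": 1}, {"travel": [0, 0, 0], "rot": [0, 0, 0], "hand": 1}, {"travel": [0, 0, 0], "rot": [0, 0, 0], "hand": 1}, {"travel": [0, 0, 0], "rot": [0, 0, 0], "hand": 1}]'

```text
clock: 24.15
eef_pos: [0.556, 0.1081, 0.2042]
tcp_rot: [-3.141, 0.783, 1.733]
contact_force: [0.4, -0.5, -1.3]
opening: 0.053
```

Run:
```python
from h import *
st(); off=[0.0016, 0,-.021]
print(go(*place(off,-20,6)),go(*place(off,-20,0)))
snap("scene","s9"); snap("top","t9")
```

```text
t 24.15 tcp [0.556  0.1081 0.2042] ch [ -0.9 -36.2 204.2] rot [-3.141  0.783  1.733] F [ 0.4 -0.5 -1.3] op 0.053 q [ 0.56  0.28  1.84 -0.72  1.44  0.65]
([109.4, 0.9, 109.6], [-0.001, -0.003, -0.0]) ([113.6, 1.0, 113.9], [-0.001, -0.003, -0.0])
```

step_arm --commands '[{"travel": [40, 0.9, 40], "rot": [0, 0, 0], "hand": 1}, {"travel": [80, 0.9, 80], "rot": [0, 0, 0], "hand": 1}, {"travel": [103, 0.9, 103], "rot": [0, 0, 0], "hand": 1}, {"travel": [110, 0.9, 110], "rot": [0, 0, 0], "hand": 1}, {"travel": [112, 0.9, 112], "rot": [0, 0, 0], "hand": 1}, {"travel": [112, 0.9, 112], "rot": [0, 0, 0], "hand": 1}, {"travel": [112, 0.9, 112], "rot": [0, 0, 0], "hand": 1}, {"travel": [112, 0.9, 112], "rot": [0, 0, 0], "hand": 1}]'

```text
clock: 25.25
eef_pos: [0.557, 0.1098, 0.0462]
tcp_rot: [3.141, 0.783, 1.734]
contact_force: [0.5, -0.5, -1.3]
opening: 0.0532
```

Run:
```python
from h import *
st(); off=[0.0016, 0,-.021]
print(go(*place(off,-20,0)))
```

```text
t 25.25 tcp [0.557  0.1098 0.0462] ch [  0.4 -34.7  46.2] rot [3.141 0.783 1.734] F [ 0.5 -0.5 -1.3] op 0.0532 q [ 0.56  0.48  1.9  -0.76  1.23  0.84]
([1.1, -0.4, 3.0], [0.001, -0.002, 0.0])
```

step_arm --commands '[{"travel": [1.5, 0, 1.5], "rot": [0, 0, 0], "hand": 1}, {"travel": [2.2, 0, 2.2], "rot": [0, 0, 0], "hand": 1}, {"travel": [2.2, 0, 2.2], "rot": [0, 0, 0], "hand": 1}]'

```text
clock: 25.62
eef_pos: [0.5562, 0.1094, 0.0418]
tcp_rot: [-3.139, 0.784, 1.736]
contact_force: [-0.6, -0.2, -1.3]
opening: 0.0529
```

step_arm --commands '[{"travel": [0.7, 0, 0.7], "rot": [0, 0, 0], "hand": 1}, {"travel": [1, 0, 1], "rot": [0, 0, 0], "hand": 1}, {"travel": [1, 0, 1], "rot": [0, 0, 0], "hand": 1}]'

```text
clock: 26.0
eef_pos: [0.5562, 0.1094, 0.0417]
tcp_rot: [-3.14, 0.785, 1.735]
contact_force: [-2.8, 1.1, 5.1]
opening: 0.0534
```

step_arm --commands '[{"travel": [0, 0, 0], "rot": [0, 0, 0], "hand": 0.3}, {"travel": [0, 0, 0], "rot": [0, 0, 0], "hand": 0.22}, {"travel": [0, 0, 0], "rot": [0, 0, 0], "hand": 0.22}, {"travel": [0, 0, 0], "rot": [0, 0, 0], "hand": 0.22}, {"travel": [0, 0, -30], "rot": [0, 0, 0], "hand": 0.22}, {"travel": [0, 0, -90], "rot": [0, 0, 0], "hand": 0.22}, {"travel": [-45, 0, -135], "rot": [0, 0, 0], "hand": 0.22}, {"travel": [-45, 0, -135], "rot": [0, 0, 0], "hand": 0.22}]'

```text
clock: 27.0
eef_pos: [0.5494, 0.1746, 0.1737]
tcp_rot: [3.129, 0.78, 1.727]
contact_force: [0.3, -0.2, -0.1]
opening: 0.0666
```

```bash
cat >> h.py <<'E'
def plates(a,thr=140):
    "standing plates: bright blobs on the floor in the top picture, chamber mm (at z=84)"
    poly=proj("top",W(C,[[-50,-84,40],[-50,84,40],[50,84,40],[50,-84,40]])).astype(np.int32)
    m=np.zeros(a.shape[:2],np.uint8); cv2.fillPoly(m,[poly],1); m&=(a.min(2)>thr).astype(np.uint8)
    k,l,s,c=cv2.connectedComponentsWithStats(m)
    for i in range(1,k):
        if s[i,4]>15:
            cs,_=cv2.findContours((l==i).astype(np.uint8),0,1); r=cv2.minAreaRect(unproj("top",cs[0][:,0],.084)[:,:2].astype(np.float32)*1000)
            w=unproj("top",c[i],.084)[0]; d=w[:2]-C[:2]; print("blob",s[i,4],"ch",round(1000*(np.cos(C[2])*d[0]+np.sin(C[2])*d[1])),round(1000*(-np.sin(C[2])*d[0]+np.cos(C[2])*d[1])),np.round(r[1],0),round(r[2],1))
E
python3 - <<'E'
from h import *
st(); snap("scene","s10"); a=snap("top","t10"); plates(a)
x,y,h=PL[2]; p,r=G([x,y,.036],h,45); print(go(p-.09*r.apply([0,0,1])+[0,0,.06],r))
E
```

```text
t 27.0 tcp [0.5494 0.1746 0.1737] ch [  3.3  30.4 173.7] rot [3.129 0.78  1.727] F [ 0.3 -0.2 -0.1] op 0.0666 q [ 0.65  0.36  1.79 -0.68  1.45  0.73]
blob 65 ch -3 -57 [50. 10.] 9.3
blob 66 ch -2 -18 [50. 10.] 9.7
([-304.4, -52.9, 339.2], [0.001, 1.568, 0.003])
```

Both plates are seen as 50×10 mm strips from above, parallel to the chamber, so they stand upright. Third plate.

step_arm --commands '[{"travel": [-304, -53, 339], "rot": [0, 1.568, 0.003], "hand": 0.22}, {"travel": [-304, -53, 339], "rot": [0, 1.568, 0.003], "hand": 0.22}, {"travel": [-304, -53, 339], "rot": [0, 1.568, 0.003], "hand": 0.22}, {"travel": [-304, -53, 339], "rot": [0, 1.568, 0.003], "hand": 0.22}, {"travel": [-304, -53, 339], "rot": [0, 1.568, 0.003], "hand": 0.22}, {"travel": [-304, -53, 339], "rot": [0, 1.568, 0.003], "hand": 0.22}, {"travel": [-304, -53, 339], "rot": [0, 1.568, 0.003], "hand": 0.22}, {"travel": [-304, -53, 339], "rot": [0, 1.568, 0.003], "hand": 0.22}, {"travel": [-304, -53, 339], "rot": [0, 1.568, 0.003], "hand": 0.22}, {"travel": [-304, -53, 339], "rot": [0, 1.568, 0.003], "hand": 0.22}, {"travel": [-304, -53, 339], "rot": [0, 1.568, 0.003], "hand": 0.22}, {"travel": [-304, -53, 339], "rot": [0, 1.568, 0.003], "hand": 0.22}]'

```text
clock: 28.6
eef_pos: [0.5683, -0.2836, 0.1439]
tcp_rot: [-3.141, -0.782, 1.733]
contact_force: [0.8, -0.0, 1.1]
opening: 0.0668
```

step_arm --commands '[{"travel": [0, 0, 0], "rot": [0, 0, 0], "hand": 0.22}, {"travel": [0, 0, 0], "rot": [0, 0, 0], "hand": 0.22}, {"travel": [0, 0, 0], "rot": [0, 0, 0], "hand": 0.22}]'

```text
clock: 28.98
eef_pos: [0.568, -0.2848, 0.1431]
tcp_rot: [-3.14, -0.783, 1.731]
contact_force: [0.2, -0.1, 0.3]
opening: 0.0666
```

Run:
```python
from h import *
st()
x,y,h=PL[2]; p,r=G([x,y,.036],h,45); print(go(p-.05*r.apply([0,0,1]),r),go(p,r))
```

```text
t 28.98 tcp [ 0.568  -0.2848  0.1431] ch [ -52.6 -425.9  143.1] rot [-3.14  -0.783  1.731] F [ 0.2 -0.1  0.3] op 0.0666 q [-0.75  0.64  1.43  0.45  1.72 -0.99]
([-42.8, 0.4, 82.7], [-0.001, 0.002, -0.0]) ([-42.7, 0.5, 132.7], [-0.001, 0.002, -0.0])
```

step_arm --commands '[{"travel": [-30, 0.5, 40], "rot": [0, 0.002, 0], "hand": 0.22}, {"travel": [-42.6, 0.5, 83], "rot": [0, 0.002, 0], "hand": 0.22}, {"travel": [-42.6, 0.5, 83], "rot": [0, 0.002, 0], "hand": 0.22}, {"travel": [-42.6, 0.5, 110], "rot": [0, 0.002, 0], "hand": 0.22}, {"travel": [-42.6, 0.5, 132], "rot": [0, 0.002, 0], "hand": 0.22}, {"travel": [-42.6, 0.5, 132], "rot": [0, 0.002, 0], "hand": 0.22}, {"travel": [-42.6, 0.5, 132], "rot": [0, 0.002, 0], "hand": 0.22}, {"travel": [-42.6, 0.5, 132], "rot": [0, 0.002, 0], "hand": 1}, {"travel": [-42.6, 0.5, 132], "rot": [0, 0.002, 0], "hand": 1}, {"travel": [-42.6, 0.5, 132], "rot": [0, 0.002, 0], "hand": 1}, {"travel": [-42.6, 0.5, 132], "rot": [0, 0.002, 0], "hand": 1}]' --newtons 60

```text
clock: 30.35
eef_pos: [0.559, -0.2241, 0.0202]
tcp_rot: [3.141, -0.784, 1.731]
contact_force: [1.3, -4.3, 5.3]
opening: 0.0531
```

Run:
```python
from h import *
st(); plan(2,20)
```

```text
t 30.35 tcp [ 0.559  -0.2241  0.0202] ch [ -51.7 -364.5   20.2] rot [ 3.141 -0.784  1.731] F [ 1.3 -4.3  5.3] op 0.0531 q [-0.7   0.71  1.58  0.48  1.51 -1.05]
off [0.0006, -0.0005, -0.0217]
([340.1, 51.3, 181.5], [0.0, -1.57, -0.003])
```

Raised end point: (390, 51, 131).

step_arm --commands '[{"travel": [40, 0, -40], "rot": [0, 0, 0], "hand": 1}, {"travel": [80, 0, -80], "rot": [0, 0, 0], "hand": 1}, {"travel": [110, 0, -100], "rot": [0, -0.15, 0], "hand": 1}, {"travel": [390, 51, 131], "rot": [0, -1.57, -0.003], "hand": 1}, {"travel": [390, 51, 131], "rot": [0, -1.57, -0.003], "hand": 1}, {"travel": [390, 51, 131], "rot": [0, -1.57, -0.003], "hand": 1}, {"travel": [390, 51, 131], "rot": [0, -1.57, -0.003], "hand": 1}, {"travel": [390, 51, 131], "rot": [0, -1.57, -0.003], "hand": 1}, {"travel": [390, 51, 131], "rot": [0, -1.57, -0.003], "hand": 1}, {"travel": [390, 51, 131], "rot": [0, -1.57, -0.003], "hand": 1}, {"travel": [390, 51, 131], "rot": [0, -1.57, -0.003], "hand": 1}, {"travel": [390, 51, 131], "rot": [0, -1.57, -0.003], "hand": 1}]'

```text
clock: 31.85
eef_pos: [0.5478, 0.1505, 0.1989]
tcp_rot: [-3.13, 0.785, 1.746]
contact_force: [-0.0, -0.2, -1.6]
opening: 0.0532
```

step_arm --commands '[{"travel": [0, 0, 0], "rot": [0, 0, 0], "hand": 1}, {"travel": [0, 0, 0], "rot": [0, 0, 0], "hand": 1}, {"travel": [0, 0, 0], "rot": [0, 0, 0], "hand": 1}, {"travel": [0, 0, 0], "rot": [0, 0, 0], "hand": 1}]'

```text
clock: 32.35
eef_pos: [0.55, 0.1481, 0.2031]
tcp_rot: [-3.141, 0.783, 1.733]
contact_force: [-0.2, -0.3, -0.8]
opening: 0.0534
```

Run:
```python
from h import *
st(); off=[0.0006,-.0005,-.0217]
print(go(*place(off,20,6)),go(*place(off,20,0)))
```

```text
t 32.35 tcp [0.55   0.1481 0.2031] ch [ -0.3   4.2 203.1] rot [-3.141  0.783  1.733] F [-0.2 -0.3 -0.8] op 0.0534 q [ 0.61  0.31  1.8  -0.69  1.47  0.68]
([109.3, 0.9, 109.9], [-0.001, -0.003, -0.0]) ([113.6, 0.9, 114.1], [-0.001, -0.003, -0.0])
```

step_arm --commands '[{"travel": [40, 0.5, 40], "rot": [0, 0, 0], "hand": 1}, {"travel": [80, 0.5, 80], "rot": [0, 0, 0], "hand": 1}, {"travel": [103, 0.5, 103], "rot": [0, 0, 0], "hand": 1}, {"travel": [110, 0.5, 110], "rot": [0, 0, 0], "hand": 1}, {"travel": [112, 0.5, 112], "rot": [0, 0, 0], "hand": 1}, {"travel": [113, 0.5, 113], "rot": [0, 0, 0], "hand": 1}, {"travel": [113, 0.5, 113], "rot": [0, 0, 0], "hand": 1}, {"travel": [113, 0.5, 113], "rot": [0, 0, 0], "hand": 1}]'

```text
clock: 33.35
eef_pos: [0.5505, 0.1496, 0.0436]
tcp_rot: [3.141, 0.783, 1.734]
contact_force: [-0.8, -0.1, -0.9]
opening: 0.053
```

step_arm --commands '[{"travel": [1, 0, 1], "rot": [0, 0, 0], "hand": 1}, {"travel": [1.5, 0, 1.5], "rot": [0, 0, 0], "hand": 1}, {"travel": [1.5, 0, 1.5], "rot": [0, 0, 0], "hand": 1}]'

```text
clock: 33.72
eef_pos: [0.5502, 0.1494, 0.0414]
tcp_rot: [-3.14, 0.784, 1.735]
contact_force: [-1.9, 2.0, 5.8]
opening: 0.053
```

Run:
```python
from h import *
st(); off=[0.0006,-.0005,-.0217]
print(go(*place(off,20,0)))
```

```text
t 33.73 tcp [0.5502 0.1494 0.0414] ch [ 0.1  5.4 41.4] rot [-3.14   0.784  1.735] F [-1.9  2.   5.8] op 0.053 q [ 0.62  0.52  1.86 -0.73  1.27  0.86]
([-1.4, 0.4, 0.3], [-0.0, -0.001, 0.001])
```

Contact. Releasing.

step_arm --commands '[{"travel": [0, 0, 0], "rot": [0, 0, 0], "hand": 0.3}, {"travel": [0, 0, 0], "rot": [0, 0, 0], "hand": 0.22}, {"travel": [0, 0, 0], "rot": [0, 0, 0], "hand": 0.22}, {"travel": [0, 0, 0], "rot": [0, 0, 0], "hand": 0.22}, {"travel": [0, 0, -30], "rot": [0, 0, 0], "hand": 0.22}, {"travel": [0, 0, -90], "rot": [0, 0, 0], "hand": 0.22}, {"travel": [-45, 0, -135], "rot": [0, 0, 0], "hand": 0.22}, {"travel": [-45, 0, -135], "rot": [0, 0, 0], "hand": 0.22}]'

```text
clock: 34.72
eef_pos: [0.5428, 0.2145, 0.1737]
tcp_rot: [3.13, 0.779, 1.727]
contact_force: [-0.1, 0.5, 0.6]
opening: 0.0665
```

Run:
```python
from h import *
st(); snap("scene","s11"); a=snap("top","t11"); plates(a)
x,y,h=PL[3]; p,r=G([x,y,.036],h,45); print(go(p-.09*r.apply([0,0,1])+[0,0,.06],r))
```

```text
t 34.73 tcp [0.5428 0.2145 0.1737] ch [  3.3  70.9 173.7] rot [3.13  0.779 1.727] F [-0.1  0.5  0.6] op 0.0665 q [ 0.7   0.4   1.74 -0.66  1.49  0.76]
blob 65 ch -4 -57 [49. 10.] 9.3
blob 65 ch -3 -18 [50. 10.] 9.7
blob 64 ch -2 22 [49. 10.] 10.0
([-271.9, -47.2, 306.6], [0.001, 1.567, -0.023])
```

Three are standing. Fourth plate.

step_arm --commands '[{"travel": [-272, -47, 307], "rot": [0, 1.567, -0.023], "hand": 0.22}, {"travel": [-272, -47, 307], "rot": [0, 1.567, -0.023], "hand": 0.22}, {"travel": [-272, -47, 307], "rot": [0, 1.567, -0.023], "hand": 0.22}, {"travel": [-272, -47, 307], "rot": [0, 1.567, -0.023], "hand": 0.22}, {"travel": [-272, -47, 307], "rot": [0, 1.567, -0.023], "hand": 0.22}, {"travel": [-272, -47, 307], "rot": [0, 1.567, -0.023], "hand": 0.22}, {"travel": [-272, -47, 307], "rot": [0, 1.567, -0.023], "hand": 0.22}, {"travel": [-272, -47, 307], "rot": [0, 1.567, -0.023], "hand": 0.22}, {"travel": [-272, -47, 307], "rot": [0, 1.567, -0.023], "hand": 0.22}, {"travel": [-272, -47, 307], "rot": [0, 1.567, -0.023], "hand": 0.22}, {"travel": [-272, -47, 307], "rot": [0, 1.567, -0.023], "hand": 0.22}, {"travel": [-272, -47, 307], "rot": [0, 1.567, -0.023], "hand": 0.22}]'

```text
clock: 36.33
eef_pos: [0.5603, -0.1986, 0.1435]
tcp_rot: [-3.141, -0.781, 1.756]
contact_force: [-0.3, -1.0, 0.2]
opening: 0.0669
```

step_arm --commands '[{"travel": [0, 0, 0], "rot": [0, 0, 0], "hand": 0.22}, {"travel": [0, 0, 0], "rot": [0, 0, 0], "hand": 0.22}, {"travel": [0, 0, 0], "rot": [0, 0, 0], "hand": 0.22}]'

```text
clock: 36.7
eef_pos: [0.5602, -0.1995, 0.143]
tcp_rot: [-3.14, -0.783, 1.754]
contact_force: [0.4, 0.0, -1.1]
opening: 0.0666
```

Run:
```python
from h import *
st()
x,y,h=PL[3]; p,r=G([x,y,.036],h,45); print(go(p-.05*r.apply([0,0,1]),r),go(p,r))
```

```text
t 36.7 tcp [ 0.5602 -0.1995  0.143 ] ch [ -46.5 -340.4  143. ] rot [-3.14  -0.783  1.754] F [ 0.4  0.  -1.1] op 0.0666 q [-0.66  0.55  1.57  0.49  1.65 -0.97]
([-42.0, 0.2, 83.2], [-0.001, 0.003, -0.0]) ([-41.8, 0.3, 133.2], [-0.001, 0.003, -0.0])
```

step_arm --commands '[{"travel": [-30, 0.3, 40], "rot": [0, 0.002, 0], "hand": 0.22}, {"travel": [-42, 0.3, 83], "rot": [0, 0.002, 0], "hand": 0.22}, {"travel": [-42, 0.3, 83], "rot": [0, 0.002, 0], "hand": 0.22}, {"travel": [-42, 0.3, 110], "rot": [0, 0.002, 0], "hand": 0.22}, {"travel": [-42, 0.3, 132], "rot": [0, 0.002, 0], "hand": 0.22}, {"travel": [-42, 0.3, 132], "rot": [0, 0.002, 0], "hand": 0.22}, {"travel": [-42, 0.3, 132], "rot": [0, 0.002, 0], "hand": 0.22}, {"travel": [-42, 0.3, 132], "rot": [0, 0.002, 0], "hand": 1}, {"travel": [-42, 0.3, 132], "rot": [0, 0.002, 0], "hand": 1}, {"travel": [-42, 0.3, 132], "rot": [0, 0.002, 0], "hand": 1}, {"travel": [-42, 0.3, 132], "rot": [0, 0.002, 0], "hand": 1}]' --newtons 60

```text
clock: 38.08
eef_pos: [0.5496, -0.1386, 0.0205]
tcp_rot: [3.141, -0.784, 1.755]
contact_force: [0.6, -4.2, 6.3]
opening: 0.0529
```

Run:
```python
from h import *
st(); plan(3,60)
```

```text
t 38.08 tcp [ 0.5496 -0.1386  0.0205] ch [ -47.1 -278.6   20.5] rot [ 3.141 -0.784  1.755] F [ 0.6 -4.2  6.3] op 0.0529 q [-0.6   0.63  1.72  0.53  1.43 -1.04]
off [0.0007, -0.0006, -0.0213]
([307.1, 54.6, 148.1], [0.0, -1.569, 0.023])
```

step_arm --commands '[{"travel": [40, 0, -40], "rot": [0, 0, 0], "hand": 1}, {"travel": [80, 0, -80], "rot": [0, 0, 0], "hand": 1}, {"travel": [110, 0, -100], "rot": [0, -0.15, 0], "hand": 1}, {"travel": [357, 55, 98], "rot": [0, -1.569, 0.023], "hand": 1}, {"travel": [357, 55, 98], "rot": [0, -1.569, 0.023], "hand": 1}, {"travel": [357, 55, 98], "rot": [0, -1.569, 0.023], "hand": 1}, {"travel": [357, 55, 98], "rot": [0, -1.569, 0.023], "hand": 1}, {"travel": [357, 55, 98], "rot": [0, -1.569, 0.023], "hand": 1}, {"travel": [357, 55, 98], "rot": [0, -1.569, 0.023], "hand": 1}, {"travel": [357, 55, 98], "rot": [0, -1.569, 0.023], "hand": 1}, {"travel": [357, 55, 98], "rot": [0, -1.569, 0.023], "hand": 1}, {"travel": [357, 55, 98], "rot": [0, -1.569, 0.023], "hand": 1}]'

```text
clock: 39.58
eef_pos: [0.542, 0.1903, 0.1989]
tcp_rot: [-3.13, 0.785, 1.746]
contact_force: [0.1, -0.9, -1.1]
opening: 0.0529
```

step_arm --commands '[{"travel": [0, 0, 0], "rot": [0, 0, 0], "hand": 1}, {"travel": [0, 0, 0], "rot": [0, 0, 0], "hand": 1}, {"travel": [0, 0, 0], "rot": [0, 0, 0], "hand": 1}, {"travel": [0, 0, 0], "rot": [0, 0, 0], "hand": 1}]'

```text
clock: 40.08
eef_pos: [0.5443, 0.1884, 0.2031]
tcp_rot: [-3.141, 0.783, 1.733]
contact_force: [-0.2, 0.6, -1.3]
opening: 0.0532
```

Run:
```python
from h import *
st(); off=[0.0007,-.0006,-.0213]
print(go(*place(off,60,0)))
```

```text
t 40.08 tcp [0.5443 0.1884 0.2031] ch [  0.5  44.9 203.1] rot [-3.141  0.783  1.733] F [-0.2  0.6 -1.3] op 0.0532 q [ 0.67  0.34  1.75 -0.67  1.51  0.71]
([113.0, 0.1, 114.2], [-0.001, -0.003, 0.0])
```

step_arm --commands '[{"travel": [40, 0, 40], "rot": [0, 0, 0], "hand": 1}, {"travel": [80, 0, 80], "rot": [0, 0, 0], "hand": 1}, {"travel": [103, 0, 103], "rot": [0, 0, 0], "hand": 1}, {"travel": [110, 0, 110], "rot": [0, 0, 0], "hand": 1}, {"travel": [112, 0, 112], "rot": [0, 0, 0], "hand": 1}, {"travel": [113, 0, 113], "rot": [0, 0, 0], "hand": 1}, {"travel": [113, 0, 113], "rot": [0, 0, 0], "hand": 1}, {"travel": [113, 0, 113], "rot": [0, 0, 0], "hand": 1}]'

```text
clock: 41.08
eef_pos: [0.5442, 0.1897, 0.0436]
tcp_rot: [3.141, 0.783, 1.734]
contact_force: [-0.8, 0.7, -1.5]
opening: 0.0529
```

step_arm --commands '[{"travel": [1, 0, 1], "rot": [0, 0, 0], "hand": 1}, {"travel": [1.5, 0, 1.5], "rot": [0, 0, 0], "hand": 1}, {"travel": [1.5, 0, 1.5], "rot": [0, 0, 0], "hand": 1}]'

```text
clock: 41.45
eef_pos: [0.5438, 0.1894, 0.0412]
tcp_rot: [-3.14, 0.784, 1.735]
contact_force: [-1.9, 0.8, 5.2]
opening: 0.053
```

step_arm --commands '[{"travel": [0, 0, 0], "rot": [0, 0, 0], "hand": 0.3}, {"travel": [0, 0, 0], "rot": [0, 0, 0], "hand": 0.22}, {"travel": [0, 0, 0], "rot": [0, 0, 0], "hand": 0.22}, {"travel": [0, 0, 0], "rot": [0, 0, 0], "hand": 0.22}, {"travel": [0, 0, -30], "rot": [0, 0, 0], "hand": 0.22}, {"travel": [0, 0, -80], "rot": [0, 0, 0], "hand": 0.22}, {"travel": [-60, 0, -120], "rot": [0, 0, 0], "hand": 0.4}, {"travel": [-100, 0, -160], "rot": [0, 0.2, 0], "hand": 0.7}, {"travel": [-100, 0, -160], "rot": [0, 0.4, 0], "hand": 0.7}, {"travel": [-100, 0, -160], "rot": [0, 0.78, 0], "hand": 1}, {"travel": [-100, 0, -160], "rot": [0, 0.78, 0], "hand": 1}, {"travel": [-100, 0, -160], "rot": [0, 0.78, 0], "hand": 1}]'

```text
clock: 42.95
eef_pos: [0.5378, 0.2285, 0.2256]
tcp_rot: [3.141, 0.003, 1.73]
contact_force: [0.6, -0.6, -0.6]
opening: 0.0002
```

Run:
```python
from h import *
st(); b=snap("scene","s12"); a=snap("top","t12"); plates(a)
t=cv2.imread("pics/t5.png")
# block and tray from the unobstructed top picture t5: intensity profile along columns
g=t[:,:,:].mean(2)
print("row210",g[208:212,84:140].mean(0).round(0).tolist())
print("row235",g[232:238,84:140].mean(0).round(0).tolist())
cv2.imwrite("pics/c11.png",np.hstack([cv2.resize(b[170:260,260:400],(400,258),interpolation=cv2.INTER_CUBIC),cv2.resize(a[150:240,150:290],(400,258),interpolation=cv2.INTER_CUBIC)]))
```

```text
t 42.95 tcp [0.5378 0.2285 0.2256] ch [  0.6  85.5 225.6] rot [3.141e+00 3.000e-03 1.730e+00] F [ 0.6 -0.6 -0.6] op 0.0002 q [ 0.36  0.1   1.81 -0.    1.23  0.2 ]
blob 73 ch -3 -57 [52. 11.] 8.1
blob 71 ch -2 -18 [50. 11.] 9.6
blob 71 ch -2 23 [52. 10.] 10.0
blob 67 ch -1 63 [49. 10.] 9.1
row210 [118.0, 118.0, 120.0, 120.0, 128.0, 144.0, 163.0, 171.0, 172.0, 173.0, 172.0, 174.0, 174.0, 174.0, 175.0, 175.0, 175.0, 175.0, 176.0, 174.0, 175.0, 177.0, 175.0, 176.0, 176.0, 177.0, 174.0, 158.0, 124.0, 96.0, 88.0, 86.0, 89.0, 93.0, 94.0, 96.0, 95.0, 95.0, 95.0, 96.0, 95.0, 95.0, 96.0, 95.0, 95.0, 96.0, 96.0, 96.0, 98.0, 96.0, 76.0, 68.0, 87.0, 106.0, 117.0, 119.0]
row235 [119.0, 119.0, 120.0, 120.0, 120.0, 117.0, 102.0, 75.0, 61.0, 72.0, 86.0, 92.0, 94.0, 93.0, 94.0, 95.0, 94.0, 94.0, 95.0, 95.0, 95.0, 96.0, 96.0, 95.0, 94.0, 95.0, 95.0, 96.0, 96.0, 96.0, 94.0, 95.0, 95.0, 96.0, 96.0, 96.0, 96.0, 96.0, 96.0, 95.0, 97.0, 97.0, 95.0, 96.0, 97.0, 96.0, 96.0, 93.0, 93.0, 93.0, 78.0, 69.0, 87.0, 107.0, 116.0, 117.0]
```

View pics/c11.png

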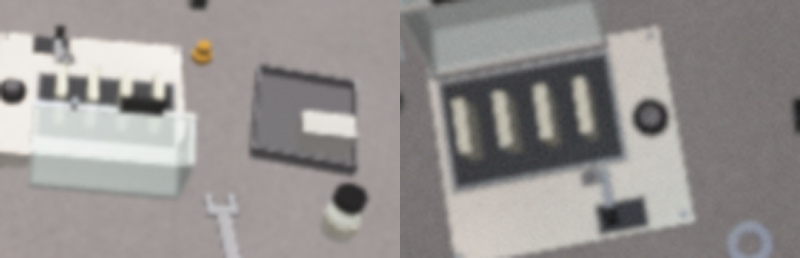

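All four plates stand, as strips at top-crop (465,125), (503,120), (545,110), (583,105). I check the block's fit in the tray numerically and plan the hood closing.

Run:
```python
from h import *
print("block y ends",unproj("top",[[89,209.5],[111.8,209.5]],.045)[:,1].round(4),"tray outer/inner L",unproj("top",[[90.6,235],[92.6,235],[136.7,235]],.02)[:,1].round(4))
r=tilt(C[2]+np.pi/2); print(go(W(C,[140,30,250])[0],r)); r0=rots(); print((r0.inv()*r).as_rotvec())
```

```text
block y ends [0.4523 0.386 ] tray outer/inner L [0.4553 0.4494 0.3198]
([-56.7, 140.0, -25.8], [-0.006, 0.002, -1.572])
[-0.00582108  0.002094   -1.57210952]
```

The block is flat (triangulated top ≈45 mm, 66 mm long) inside the tray, so I leave it. Moving behind the open hood's tab.

step_arm --commands '[{"travel": [0, 0, -30], "rot": [0, 0, -0.15], "hand": 1}, {"travel": [-57, 140, -40], "rot": [0, 0, -1.572], "hand": 1}, {"travel": [-57, 140, -40], "rot": [0, 0, -1.572], "hand": 1}, {"travel": [-57, 140, -40], "rot": [0, 0, -1.572], "hand": 1}, {"travel": [-57, 140, -40], "rot": [0, 0, -1.572], "hand": 1}, {"travel": [-57, 140, -40], "rot": [0, 0, -1.572], "hand": 1}, {"travel": [-57, 140, -40], "rot": [0, 0, -1.572], "hand": 1}, {"travel": [-57, 140, -40], "rot": [0, 0, -1.572], "hand": 1}, {"travel": [-57, 140, -40], "rot": [0, 0, -1.572], "hand": 1}, {"travel": [-57, 140, -26], "rot": [0, 0, -1.572], "hand": 1}, {"travel": [-57, 140, -26], "rot": [0, 0, -1.572], "hand": 1}, {"travel": [-57, 140, -26], "rot": [0, 0, -1.572], "hand": 1}]'

```text
clock: 44.55
eef_pos: [0.684, 0.1979, 0.2492]
tcp_rot: [-3.137, -0.003, -2.977]
contact_force: [-0.1, -0.6, -1.1]
opening: -0.0
```

Run:
```python
from h import *
st(); r=tilt(C[2]+np.pi/2); print(go(W(C,[142,30,166])[0],r))
for x,z in [(142,166),(110,170),(77,178),(40,179),(4,169),(-29.5,149),(-56,120),(-72,85),(-79,60),(-79,46)]: print(x,z,go(W(C,[x,30,z])[0],r)[0])
```

```text
t 44.55 tcp [0.684  0.1979 0.2492] ch [140.   31.6 249.2] rot [-3.137e+00 -3.000e-03 -2.977e+00] F [-0.1 -0.6 -1.1] op -0.0 q [ 0.25  0.33  1.49 -0.    1.33 -1.49]
([-2.3, -1.3, 83.2], [-0.004, -0.003, 0.002])
142 166 [-2.3, -1.3, 83.2]
110 170 [29.7, -1.3, 79.3]
77 178 [62.8, -1.2, 71.4]
40 179 [99.8, -1.2, 70.6]
4 169 [135.7, -1.1, 80.7]
-29.5 149 [169.2, -0.9, 100.8]
-56 120 [195.5, -0.7, 129.9]
-72 85 [211.4, -0.6, 165.0]
-79 60 [218.3, -0.5, 190.0]
-79 46 [218.3, -0.4, 204.0]
```

step_arm --commands '[{"travel": [-2, -1, 45], "rot": [0, 0, 0], "hand": 1}, {"travel": [-2, -1, 80], "rot": [0, 0, 0], "hand": 1}, {"travel": [-2, -1, 83], "rot": [0, 0, 0], "hand": 1}, {"travel": [-2, -1, 83], "rot": [0, 0, 0], "hand": 1}, {"travel": [12, -1, 81], "rot": [0, 0, 0], "hand": 1}, {"travel": [30, -1, 79], "rot": [0, 0, 0], "hand": 1}, {"travel": [47, -1, 75], "rot": [0, 0, 0], "hand": 1}, {"travel": [63, -1, 71], "rot": [0, 0, 0], "hand": 1}, {"travel": [63, -1, 71], "rot": [0, 0, 0], "hand": 1}]'

```text
clock: 45.68
eef_pos: [0.6216, 0.1858, 0.1807]
tcp_rot: [-3.138, -0.0, -2.977]
contact_force: [1.6, 0.8, 0.8]
opening: 0.0003
```

Run:
```python
from h import *
st(); r=tilt(C[2]+np.pi/2)
for x,z in [(77,178),(40,179),(4,169),(-29.5,149),(-56,120),(-72,85),(-79,60),(-79,46)]: print(x,z,go(W(C,[x,30,z])[0],r)[0])
b=snap("scene","s13"); a=snap("top","t13")
cv2.imwrite("pics/c12.png",np.hstack([cv2.resize(b[110:220,250:370],(400,366),interpolation=cv2.INTER_CUBIC),cv2.resize(a[110:220,140:260],(400,366),interpolation=cv2.INTER_CUBIC)]))
```

```text
t 45.67 tcp [0.6216 0.1858 0.1807] ch [ 76.4  29.9 180.7] rot [-3.138 -0.    -2.977] F [1.6 0.8 0.8] op 0.0003 q [ 0.25  0.25  1.72 -0.    1.18 -1.48]
77 178 [-0.6, 0.2, 2.7]
40 179 [36.4, 0.2, 1.7]
4 169 [72.4, 0.4, 11.7]
-29.5 149 [105.9, 0.5, 31.7]
-56 120 [132.4, 0.7, 60.7]
-72 85 [148.4, 0.8, 95.7]
-79 60 [155.4, 0.9, 120.7]
-79 46 [155.4, 1.0, 134.7]
```

View pics/c12.png

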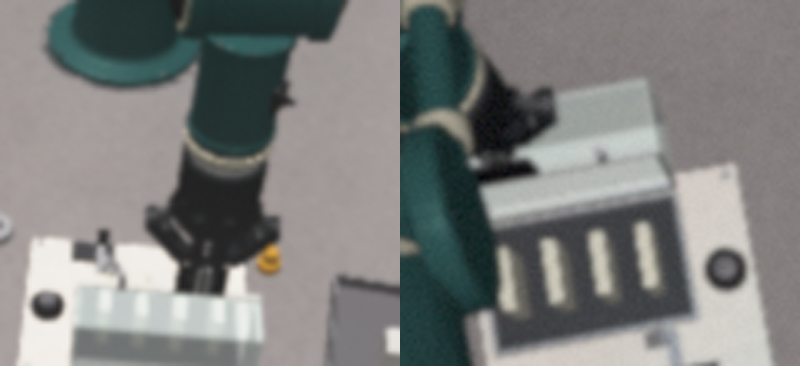

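The finger is on the tab and the hood is near vertical; contact force is about 2 N. Continuing along the arc.

step_arm --commands '[{"travel": [18, 0, 2], "rot": [0, 0, 0], "hand": 1}, {"travel": [36, 0, 2], "rot": [0, 0, 0], "hand": 1}, {"travel": [55, 0, 6], "rot": [0, 0, 0], "hand": 1}, {"travel": [72, 0, 12], "rot": [0, 0, 0], "hand": 1}, {"travel": [90, 0, 21], "rot": [0, 0, 0], "hand": 1}, {"travel": [106, 0, 32], "rot": [0, 0, 0], "hand": 1}, {"travel": [121, 0, 46], "rot": [0, 0, 0], "hand": 1}, {"travel": [133, 0, 61], "rot": [0, 0, 0], "hand": 1}, {"travel": [142, 0, 78], "rot": [0, 0, 0], "hand": 1}, {"travel": [149, 0, 96], "rot": [0, 0, 0], "hand": 1}, {"travel": [154, 0, 110], "rot": [0, 0, 0], "hand": 1}, {"travel": [154, 0, 110], "rot": [0, 0, 0], "hand": 1}]'

```text
clock: 47.28
eef_pos: [0.4683, 0.1596, 0.0678]
tcp_rot: [-3.137, -0.006, -2.977]
contact_force: [-1.5, -0.2, 1.4]
opening: -0.0004
```

Run:
```python
from h import *
st(); r=tilt(C[2]+np.pi/2)
for x,z in [(-79,55),(-79,46)]: print(x,z,go(W(C,[x,30,z])[0],r)[0])
```

```text
t 47.27 tcp [0.4683 0.1596 0.0678] ch [-79.1  28.8  67.8] rot [-3.137 -0.006 -2.977] F [-1.5 -0.2  1.4] op -0.0004 q [ 0.28  0.09  2.13 -0.    0.92 -1.45]
-79 55 [-0.2, 1.3, 12.8]
-79 46 [-0.2, 1.3, 21.8]
```

step_arm --commands '[{"travel": [0, 1, 8], "rot": [0, 0, 0], "hand": 1}, {"travel": [0, 1, 14], "rot": [0, 0, 0], "hand": 1}, {"travel": [0, 1, 18], "rot": [0, 0, 0], "hand": 1}, {"travel": [0, 1, 21], "rot": [0, 0, 0], "hand": 1}, {"travel": [0, 1, 22.5], "rot": [0, 0, 0], "hand": 1}, {"travel": [0, 1, 22.5], "rot": [0, 0, 0], "hand": 1}]'

```text
clock: 48.02
eef_pos: [0.4703, 0.1611, 0.0469]
tcp_rot: [-3.138, -0.002, -2.977]
contact_force: [-0.5, 0.1, -0.7]
opening: 0.0001
```

Run:
```python
from h import *
st()
```

```text
t 48.02 tcp [0.4703 0.1611 0.0469] ch [-76.8  30.   46.9] rot [-3.138e+00 -2.000e-03 -2.977e+00] F [-0.5  0.1 -0.7] op 0.0001 q [ 0.28  0.13  2.14 -0.    0.87 -1.45]
```

step_arm --commands '[{"travel": [2, 0, 1.5], "rot": [0, 0, 0], "hand": 1}, {"travel": [2, 0, 3], "rot": [0, 0, 0], "hand": 1}, {"travel": [2, 0, 3], "rot": [0, 0, 0], "hand": 1}, {"travel": [2, 0, 3], "rot": [0, 0, 0], "hand": 1}]'

```text
clock: 48.52
eef_pos: [0.469, 0.161, 0.0452]
tcp_rot: [-3.138, -0.0, -2.977]
contact_force: [-1.5, -0.4, 6.9]
opening: -0.0003
```

step_arm --commands '[{"travel": [0, 0, 1.2], "rot": [0, 0, 0], "hand": 1}, {"travel": [0, 0, 2], "rot": [0, 0, 0], "hand": 1}, {"travel": [0, 0, 2], "rot": [0, 0, 0], "hand": 1}, {"travel": [0, 0, 2], "rot": [0, 0, 0], "hand": 1}]'

```text
clock: 49.02
eef_pos: [0.469, 0.161, 0.0442]
tcp_rot: [-3.138, -0.0, -2.977]
contact_force: [-4.1, -1.4, 14.3]
opening: 0.0001
```

Rigid at 14 N, so it should be latched. Lifting off and looking.

step_arm --commands '[{"travel": [0, 0, -20], "rot": [0, 0, 0], "hand": 1}, {"travel": [10, 0, -60], "rot": [0, 0, 0], "hand": 1}, {"travel": [20, 0, -110], "rot": [0, 0, 0], "hand": 1}, {"travel": [20, 0, -160], "rot": [0, 0, 0], "hand": 1}, {"travel": [80, 0, -200], "rot": [0, 0, 0], "hand": 1}, {"travel": [80, 60, -200], "rot": [0, 0, 0], "hand": 1}, {"travel": [80, 120, -200], "rot": [0, 0, 0], "hand": 1}, {"travel": [80, 120, -200], "rot": [0, 0, 0], "hand": 1}]'

```text
clock: 50.02
eef_pos: [0.3686, 0.2698, 0.2421]
tcp_rot: [-3.139, -0.001, -2.971]
contact_force: [0.3, -1.1, -0.3]
opening: -0.0001
```

Run:
```python
from h import *
st(); b=snap("scene","s14"); a=snap("top","t14")
cv2.imwrite("pics/c13.png",np.hstack([cv2.resize(b[150:245,235:355],(400,317),interpolation=cv2.INTER_CUBIC),cv2.resize(a[155:250,150:270],(400,317),interpolation=cv2.INTER_CUBIC)]))
# button: dark ring centre / grey cap centre in both cameras
for n,im,box in(("top",a,(226,178,250,204)),("scene",b,(252,188,275,212))):
    x0,y0,x1,y1=box; c=im[y0:y1,x0:x1].min(2); m=(c<110).astype(np.uint8); k,l,s,ce=cv2.connectedComponentsWithStats(m); i=1+np.argmax(s[1:,4]); print(n,ce[i]+[x0,y0],s[i])
```

```text
t 50.02 tcp [0.3686 0.2698 0.2421] ch [-159.6  153.7  242.1] rot [-3.139e+00 -1.000e-03 -2.971e+00] F [ 0.3 -1.1 -0.3] op -0.0001 q [ 0.58 -0.16  2.03 -0.    1.28 -1.16]
top [237.39495798 190.52941176] [  6   7  12  12 119]
scene [263.97916667 202.10416667] [ 8 11  9  7 48]
```

View pics/c13.png

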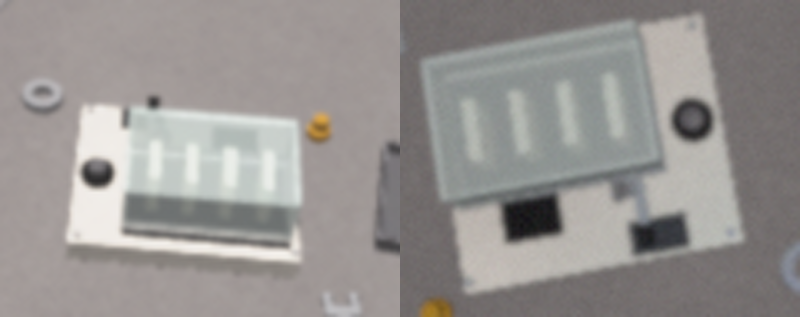

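The hood is shut with the latch over the pin, and the four plates stand inside (scene crop x≈155–268, y≈160). The button is at top crop (692,120) and scene crop (97,172). Triangulating it.

Run:
```python
from h import *
from scipy.optimize import least_squares
t=np.array([237.5,190.7])
for s in([264.1,201.6],[264,200.5]):
    r=least_squares(lambda p:np.r_[proj("top",[p])[0]-t,proj("scene",[p])[0]-s],[.52,.02,.04]); p=r.x
    d=p[:2]-C[:2]; print(p.round(4),"ch",1000*(np.cos(C[2])*d[0]+np.sin(C[2])*d[1]),1000*(-np.sin(C[2])*d[0]+np.cos(C[2])*d[1]),r.fun.round(1))
print(W(C,[-18,-119,40])[0], go(W(C,[-18,-119,90])[0],tilt(C[2]+np.pi/2)))
```

```text
[0.5515 0.0236 0.0373] ch -19.00908993121829 -118.91622377380689 [ 0.1 -0.   0.1  0. ]
[0.5507 0.0231 0.0422] ch -19.896372760019652 -119.27569318041886 [ 0.1 -0.   0.2  0. ]
[0.55248964 0.02365557 0.04      ] ([-140.6, -269.6, 152.3], [-0.005, -0.003, 0.004])
```

step_arm --commands '[{"travel": [-30, -55, 0], "rot": [0, 0, 0], "hand": 1}, {"travel": [-55, -105, 0], "rot": [0, 0, 0], "hand": 1}, {"travel": [-80, -160, 0], "rot": [0, 0, 0], "hand": 1}, {"travel": [-110, -215, 0], "rot": [0, 0, 0], "hand": 1}, {"travel": [-139.5, -269.5, 20], "rot": [0, 0, 0], "hand": 1}, {"travel": [-139.5, -269.5, 80], "rot": [0, 0, 0], "hand": 1}, {"travel": [-139.5, -269.5, 140], "rot": [0, 0, 0], "hand": 1}, {"travel": [-139.5, -269.5, 152], "rot": [0, 0, 0], "hand": 1}, {"travel": [-139.5, -269.5, 152], "rot": [0, 0, 0], "hand": 1}, {"travel": [-139.5, -269.5, 152], "rot": [0, 0, 0], "hand": 1}, {"travel": [-139.5, -269.5, 152], "rot": [0, 0, 0], "hand": 1}]'

```text
clock: 51.5
eef_pos: [0.5537, 0.0234, 0.0935]
tcp_rot: [-3.137, 0.003, -2.977]
contact_force: [-0.4, 1.2, 0.5]
opening: -0.0002
```

Run:
```python
from h import *
st(); print(go(W(C,[-19,-119,56])[0],tilt(C[2]+np.pi/2)))
```

```text
t 51.5 tcp [0.5537 0.0234 0.0935] ch [ -16.9 -119.5   93.5] rot [-3.137e+00  3.000e-03 -2.977e+00] F [-0.4  1.2  0.5] op -0.0002 q [-0.    0.16  2.   -0.    0.98 -1.73]
([2.2, 0.6, 37.5], [-0.005, 0.003, 0.003])
```

step_arm --commands '[{"travel": [2, 0.5, 30], "rot": [-0.005, 0.003, 0], "hand": 1}, {"travel": [2, 0.5, 38], "rot": [-0.005, 0.003, 0], "hand": 1}, {"travel": [2, 0.5, 38], "rot": [-0.005, 0.003, 0], "hand": 1}, {"travel": [2, 0.5, 38], "rot": [-0.005, 0.003, 0], "hand": 1}]'

```text
clock: 52.0
eef_pos: [0.5516, 0.0222, 0.055]
tcp_rot: [-3.14, -0.001, -2.976]
contact_force: [0.9, -5.0, 2.6]
opening: 0.0001
```

step_arm --commands '[{"travel": [0, 0, 3], "rot": [0, 0, 0], "hand": 1}, {"travel": [0, 0, 5], "rot": [0, 0, 0], "hand": 1}, {"travel": [0, 0, 5], "rot": [0, 0, 0], "hand": 1}]'

```text
clock: 52.38
eef_pos: [0.5544, 0.0211, 0.0521]
tcp_rot: [-3.138, 0.005, -2.976]
contact_force: [3.5, -10.0, 6.6]
opening: -0.0004
```

There is a sideways force of -10 N in y: a gripper knuckle is brushing the hood wall, since the jaws lie along y. I'll lift off and turn the jaws along x.

step_arm --commands '[{"travel": [0, -2, -20], "rot": [0, 0, 0], "hand": 1}, {"travel": [0, -2, -70], "rot": [0, 0, 0], "hand": 1}, {"travel": [0, -2, -100], "rot": [0, 0, 0.18], "hand": 1}, {"travel": [0, -2, -100], "rot": [0, 0, 1.571], "hand": 1}, {"travel": [0, -2, -100], "rot": [0, 0, 1.571], "hand": 1}, {"travel": [0, -2, -100], "rot": [0, 0, 1.571], "hand": 1}, {"travel": [0, -2, -100], "rot": [0, 0, 1.571], "hand": 1}, {"travel": [0, -2, -100], "rot": [0, 0, 1.571], "hand": 1}, {"travel": [0, -2, -100], "rot": [0, 0, 1.571], "hand": 1}, {"travel": [0, -2, -100], "rot": [0, 0, 1.571], "hand": 1}, {"travel": [0, -2, -100], "rot": [0, 0, 1.571], "hand": 1}, {"travel": [0, -2, -100], "rot": [0, 0, 1.571], "hand": 1}]'

```text
clock: 53.88
eef_pos: [0.5507, 0.0214, 0.1488]
tcp_rot: [-3.138, -0.001, 1.737]
contact_force: [-0.2, 0.0, -0.2]
opening: 0.0001
```

Run:
```python
from h import *
st()
r=tilt(C[2])*R.from_rotvec([0,np.radians(15),0])  # tool points to +y, body leans to -y, away from the hood
print(go(W(C,[-19,-122,80])[0],r))
b=snap("scene","s15"); b0=cv2.imread("pics/s14.png").astype(int)
d=np.abs(b.astype(int)-b0).mean(2); print("hood region change",d[178:220,275:325].mean())
```

```text
t 53.88 tcp [0.5507 0.0214 0.1488] ch [ -20.2 -120.9  148.8] rot [-3.138e+00 -1.000e-03  1.737e+00] F [-0.2  0.  -0.2] op 0.0001 q [-0.01  0.1   1.95  0.    1.09 -0.17]
([-1.2, 1.4, 68.8], [-0.004, 0.261, 0.003])
hood region change 0.5930158730158731
```

step_arm --commands '[{"travel": [0, 0.5, 50], "rot": [0, 0, 0], "hand": 1}, {"travel": [0, 0.5, 85], "rot": [0, 0, 0], "hand": 1}, {"travel": [0, 0.5, 93], "rot": [0, 0, 0], "hand": 1}, {"travel": [0, 0.5, 93], "rot": [0, 0, 0], "hand": 1}, {"travel": [0, 0.5, 93], "rot": [0, 0, 0], "hand": 1}]'

```text
clock: 54.55
eef_pos: [0.552, 0.0213, 0.0566]
tcp_rot: [-3.14, -0.001, 1.736]
contact_force: [1.3, 0.4, -0.1]
opening: 0.0002
```

step_arm --commands '[{"travel": [0, 0, 2], "rot": [0, 0, 0], "hand": 1}, {"travel": [0, 0, 4], "rot": [0, 0, 0], "hand": 1}, {"travel": [0, 0, 4], "rot": [0, 0, 0], "hand": 1}, {"travel": [0, 0, 4], "rot": [0, 0, 0], "hand": 1}]'

```text
clock: 55.05
eef_pos: [0.5505, 0.0213, 0.0509]
tcp_rot: [-3.138, -0.001, 1.735]
contact_force: [-0.3, -0.1, 0.8]
opening: -0.0001
```

No sideways force now. Going further down.

step_arm --commands '[{"travel": [0, 0, 2], "rot": [0, 0, 0], "hand": 1}, {"travel": [0, 0, 4], "rot": [0, 0, 0], "hand": 1}, {"travel": [0, 0, 4], "rot": [0, 0, 0], "hand": 1}, {"travel": [0, 0, 4], "rot": [0, 0, 0], "hand": 1}]'

```text
clock: 55.55
eef_pos: [0.5506, 0.0213, 0.0469]
tcp_rot: [-3.138, -0.001, 1.735]
contact_force: [0.5, 0.0, 3.9]
opening: -0.0
```

step_arm --commands '[{"travel": [0, 0, 2], "rot": [0, 0, 0], "hand": 1}, {"travel": [0, 0, 2], "rot": [0, 0, 0], "hand": 1}, {"travel": [0, 0, 2], "rot": [0, 0, 0], "hand": 1}]'

```text
clock: 55.92
eef_pos: [0.5506, 0.0213, 0.0459]
tcp_rot: [-3.138, -0.001, 1.735]
contact_force: [-2.0, 0.4, 11.7]
opening: 0.0
```

step_arm --commands '[{"travel": [0, 0, 1.5], "rot": [0, 0, 0], "hand": 1}, {"travel": [0, 0, 2.5], "rot": [0, 0, 0], "hand": 1}, {"travel": [0, 0, 2.5], "rot": [0, 0, 0], "hand": 1}, {"travel": [0, 0, 2.5], "rot": [0, 0, 0], "hand": 1}]'

```text
clock: 56.42
eef_pos: [0.5508, 0.0213, 0.0456]
tcp_rot: [-3.137, -0.001, 1.735]
contact_force: [-8.0, -0.9, 25.2]
opening: 0.0002
```

The button travelled about 5 mm (z 50.9 → 45.6 mm, with 4 N on the way) and then met a hard stop at 25 N. Retreating for a final look.

step_arm --commands '[{"travel": [0, 0, -20], "rot": [0, 0, 0], "hand": 1}, {"travel": [0, 0, -70], "rot": [0, 0, 0], "hand": 1}, {"travel": [0, 0, -130], "rot": [0, 0, 0], "hand": 1}, {"travel": [0, -50, -170], "rot": [0, 0, 0], "hand": 1}, {"travel": [-50, -80, -190], "rot": [0, 0, 0], "hand": 1}, {"travel": [-100, -100, -190], "rot": [0, 0, 0], "hand": 1}, {"travel": [-100, -100, -190], "rot": [0, 0, 0], "hand": 1}, {"travel": [-100, -100, -190], "rot": [0, 0, 0], "hand": 1}]'

```text
clock: 57.42
eef_pos: [0.4682, -0.0936, 0.2316]
tcp_rot: [-3.136, -0.003, 1.734]
contact_force: [0.4, 0.7, 0.1]
opening: 0.0
```

Run:
```python
from h import *
st(); b=snap("scene","s16"); a=snap("top","t16")
cv2.imwrite("pics/c14.png",np.hstack([cv2.resize(b[90:300,90:400],(400,271),interpolation=cv2.INTER_CUBIC),cv2.resize(a[115:255,80:287],(400,271),interpolation=cv2.INTER_CUBIC)]))
```

```text
t 57.42 tcp [ 0.4682 -0.0936  0.2316] ch [-120.2 -221.1  231.6] rot [-3.136e+00 -3.000e-03  1.734e+00] F [0.4 0.7 0.1] op 0.0 q [-0.25 -0.11  2.01 -0.    1.25 -0.41]
```

View pics/c14.png

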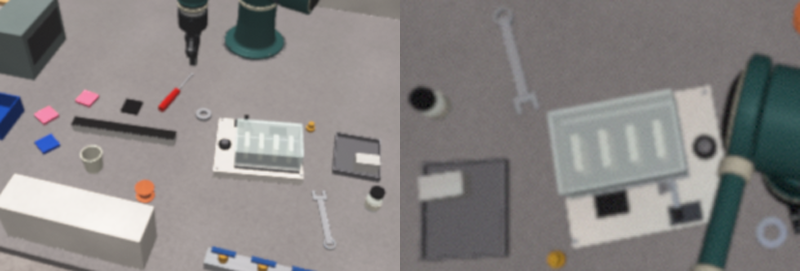

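The rail is empty. The hood is shut over four upright plates (top crop 578–658, 145), the block is in the grey tray (441,186), and the bystanders and look-alikes are in place. Handing in.

```bash
python3 -c "
from station import manip; print(manip.job_done())"
```

```text
the job is handed in; nothing more can be done
None
```

The job is done and handed in at 57 s on the robot's clock. I slid the latch and the hood popped open. I set the block in the grey tray, stood all four white plates on edge on the chamber floor, closed the hood until it latched, and pressed the start button in.

**Last checks:**
- **Plates:** all four show upright and parallel under the shut hood in both cameras, and the rail is empty.
- **Hood:** it went rigid under about 14 N at the tab and stayed shut when I let go.
- **Button:** it gave way about 5 mm at around 4 N, then met a hard stop at 25 N. I judged it fully in from this, as there is no direct reading.
- **Other things:** the ones in the last pictures are in their places. The blue tray was only partly in view.

**What did not go to plan:**
- **Block:** it was knocked about 4 cm after I released it. It now lies flat against the tray's left (+y) wall. The measurement puts its end 1 to 2 mm into the wall, within the camera error, so I left it.
- **First button press:** the gripper brushed the hood wall with about 10 N sideways, so I backed off and turned the jaws. The hood did not move. That try may already have touched the button, after the hood was latched.

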